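# Load the relays from the transit rack into the test rack, in order

### The arm

A 6-joint arm with a two-finger parallel gripper is mounted at the origin on the work surface. World frame = base frame: x ahead of the robot, y to its left, z up, the work surface at z = 0. Lengths are in m, angles in degrees, forces in N, time in s.
With the tool pointing down it reaches from about 0.35 to 0.875 m from the base axis. Payload 4.2 kg.
Tool frame: the origin (TCP) lies midway between the tips of the shut fingers; the grasp point (between the pads) lies 19 mm behind it (hold_point_z is the z of the grasp point in the tool frame, in m); z points along the fingers, y is the direction in which the jaws open and shut (so a half turn about z gives the same grasp; the last joint's range is limited). The gripper opens to 87 mm and grips with 3 to 60 N. Pads are 19 mm wide; open, the fingers measure 117 mm over their backs; the gripper's body (75 mm by 190 mm) begins 51 mm behind the grasp point.
Start: joints at [14.817, 22.042, 0.453, 0, -68.411, -14.817], TCP at [0.625, 0, 0.202] pointing down, gripper open.
Joint ranges: [-179.83, 179.83], [-69.29, 118.12], [-61.27, 80.66], [-181.25, 117.63], [-171.15, -9.14], [-177.46, 177.46]. Speed limits (degrees/s): [159.86, 159.86, 180, 180, 180, 180].

### API

Orientations are given as a 3x3 rotation matrix whose columns are the frame's x, y, z axes.
In Python, from station import * gives the robot as it stands. The module is installed in compiled form; this text tells all that it offers.
- The arm moves only by the tool jog_arm, never from a script. Its argument "moves" is a list of rows, each a list of 7 numbers: the closure, from -1 (fully open) to 1 (shut), then the shift along the tool's x, y, z in m, then the turn, a rotation vector about the tool's x, y, z in rad. In form: [[gripper, x, y, z, wx, wy, wz], ...]. A call has exactly 10 rows; each row is the pose to reach, as a shift and turn from the pose commanded when the call began, along the tool's axes at that moment; what a row does not reach only later rows make up. A row lasts 1/12 s, in which the tool goes at most 41.7 mm and 7.16 degrees, less where a joint would pass 70% of its speed; a pose out of reach is approached as far as the arm can. A call with a gripper value outside its range is refused whole. The fingers move at their own pace and stop on an object; the grip force is fixed at half the most. Time passes only in rows, so rows that repeat a pose let the fingers close, or fill a call up. It gives the time, the measured TCP pose, the force and the opening at its end, in the units of the state.
- sense(): the state, without advancing time (a new reading comes with each control period).
- capture(name): name is "scene" or "side" or "wrist"; returns a dict with "frame" (420x560x3 uint8, red, green, blue), "fov_y" (degrees; the focal length in pixels is half the picture's height over the tangent of half this angle, whatever the lens; pixels are square), "cx", "cy" (the principal point, pixels), "world_from_camera" (4x4, takes a point from camera to world coordinates). Camera axes: x right, y down, z forward; pixel columns grow to the right and rows downward; lengths in m; the calibration is good to about 2 mm. A picture is of the moment at which its call begins. There is no depth.
- finish_job(): hands the job in, once; it reports no verdict.
The state is a dict: "time_s": time; "joints": joint angles; "joint_velocities": joint speeds; "effort": joint torques, N m; "tcp_pos": TCP position; "ee_rot": TCP orientation; "wrist_force": force on the tool from outside, world axes, zero at the start; "moment": the same for the moment, N m; "gripper_width": opening from 0.0 (shut) to 1.0 (fully open).
Only numpy, scipy, OpenCV 4.12 (cv2) and the standard library are available. Lean on these libraries where they do the work, as an engineer would, in place of code of your own. Each camera call takes 0.05 s, during which the arm holds its last target.

### The job

Move the four relays from the plywood transit rack into the bays of the grey test rack, one to a bay and in the same order: the relay beside the transit rack's red end plate goes beside the test rack's red end plate, and so on along the row. Stand each one upright and square on the floor of its bay, about in the middle, and do not drop or tip any of them.

Things in the scene. Friction and masses are not known exactly. Their poses are not given: they have to be found in the camera images.
- relay_blue: Loose plug-in relay, an upright block with a black base, clear cover and blue cap: 44 mm deep (its x), 34 mm wide (its y, along the row), 80 mm tall, flat underside, about 0.25 kg. Origin: centre of its underside, z up. Stands at the start in a bay of the transit rack; grip it across its 44 mm depth near the top.
- relay_green: Loose plug-in relay, an upright block with a black base, clear cover and green cap: 44 mm deep (its x), 34 mm wide (its y, along the row), 80 mm tall, flat underside, about 0.25 kg. Origin: centre of its underside, z up. Stands at the start in a bay of the transit rack; grip it across its 44 mm depth near the top.
- relay_yellow: Loose plug-in relay, an upright block with a black base, clear cover and yellow cap: 44 mm deep (its x), 34 mm wide (its y, along the row), 80 mm tall, flat underside, about 0.25 kg. Origin: centre of its underside, z up. Stands at the start in a bay of the transit rack; grip it across its 44 mm depth near the top.
- relay_white: Loose plug-in relay, an upright block with a black base, clear cover and white cap: 44 mm deep (its x), 34 mm wide (its y, along the row), 80 mm tall, flat underside, about 0.25 kg. Origin: centre of its underside, z up. Stands at the start in a bay of the transit rack; grip it across its 44 mm depth near the top.
- nest_blue: Fixed black nest plate with two blue tag strips (at its front and back), in the bay of the transit rack where the blue relay starts; the bays are in random order. 76 mm deep (x), 50 mm wide (y, along the row). Origin: centre of its underside, z up; the relay stands 4 mm above the origin, between lips 10 mm high that are 68 mm apart in x.
- nest_green: Fixed black nest plate with two green tag strips (at its front and back), in the bay of the transit rack where the green relay starts; the bays are in random order. 76 mm deep (x), 50 mm wide (y, along the row). Origin: centre of its underside, z up; the relay stands 4 mm above the origin, between lips 10 mm high that are 68 mm apart in x.
- nest_yellow: Fixed black nest plate with two yellow tag strips (at its front and back), in the bay of the transit rack where the yellow relay starts; the bays are in random order. 76 mm deep (x), 50 mm wide (y, along the row). Origin: centre of its underside, z up; the relay stands 4 mm above the origin, between lips 10 mm high that are 68 mm apart in x.
- nest_white: Fixed black nest plate with two white tag strips (at its front and back), in the bay of the transit rack where the white relay starts; the bays are in random order. 76 mm deep (x), 50 mm wide (y, along the row). Origin: centre of its underside, z up; the relay stands 4 mm above the origin, between lips 10 mm high that are 68 mm apart in x.
- transit_red_end: Fixed red end plate of the plywood transit rack (its other end is plain plywood), 100 x 12 x 75 mm (x, y, z). Origin: centre of its underside, on the row's centre line. The four bays follow along its y, to +y or -y (it varies), centres 37, 97, 157, 217 mm away. Dividers between bays reach 42 mm above the table, rods 44 mm either side of the centre line 36 mm.
- test_rack: Fixed grey rack, four black bays, red end plate at +y, grey at -y (75 mm tall). Origin: on the table under the row's centre, z up. Bay centres x = 0, y = +90 (beside the red end), +30, -30, -90 mm; floors 20 mm above the table; 57 mm wide between dividers 50 mm high, 68 mm deep between lips 28 mm high (heights above the table). Console up to 48 mm high at x = -50 to -112 mm.
Things that resemble listed ones, but are neither listed nor needed, are in the scene too. What is shaped like the relay_yellow but orange is not meant.

How it is judged (in metres and radians):
At the end, for the whole second after the job is handed in: Each relay is in the test-rack bay whose place from the red end is that of its nest in the transit rack: within 13 mm of the bay's centre each way, on the floor within 4 mm, upright within 0.1 rad, square (either way round) within 0.3 rad, at rest (((horizontal distance between nest_blue and transit_red_end between 0.017 and 0.057 m and y of relay_blue in the frame of test_rack between 0.077 and 0.103 m) or (horizontal distance between nest_blue and transit_red_end between 0.077 and 0.117 m and y of relay_blue in the frame of test_rack between 0.017 and 0.043 m) or (horizontal distance between nest_blue and transit_red_end between 0.137 and 0.177 m and y of relay_blue in the frame of test_rack between -0.043 and -0.017 m) or (horizontal distance between nest_blue and transit_red_end between 0.197 and 0.237 m and y of relay_blue in the frame of test_rack between -0.103 and -0.077 m)) and x of relay_blue in the frame of test_rack between -0.013 and 0.013 m and z of relay_blue in the frame of test_rack between 0.016 and 0.024 m and angle between each of relay_blue, relay_green, relay_yellow, relay_white's own z axis and vertical below 0.1 rad and angle between the x axis of each of relay_blue, relay_green, relay_yellow, relay_white and the x axis of test_rack, either way round below 0.3 rad and linear speed of each of relay_blue, relay_green, relay_yellow, relay_white below 0.02 m/s and angular speed of each of relay_blue, relay_green, relay_yellow, relay_white below 0.2 rad/s and ((horizontal distance between nest_green and transit_red_end between 0.017 and 0.057 m and y of relay_green in the frame of test_rack between 0.077 and 0.103 m) or (horizontal distance between nest_green and transit_red_end between 0.077 and 0.117 m and y of relay_green in the frame of test_rack between 0.017 and 0.043 m) or (horizontal distance between nest_green and transit_red_end between 0.137 and 0.177 m and y of relay_green in the frame of test_rack between -0.043 and -0.017 m) or (horizontal distance between nest_green and transit_red_end between 0.197 and 0.237 m and y of relay_green in the frame of test_rack between -0.103 and -0.077 m)) and x of relay_green in the frame of test_rack between -0.013 and 0.013 m and z of relay_green in the frame of test_rack between 0.016 and 0.024 m and ((horizontal distance between nest_yellow and transit_red_end between 0.017 and 0.057 m and y of relay_yellow in the frame of test_rack between 0.077 and 0.103 m) or (horizontal distance between nest_yellow and transit_red_end between 0.077 and 0.117 m and y of relay_yellow in the frame of test_rack between 0.017 and 0.043 m) or (horizontal distance between nest_yellow and transit_red_end between 0.137 and 0.177 m and y of relay_yellow in the frame of test_rack between -0.043 and -0.017 m) or (horizontal distance between nest_yellow and transit_red_end between 0.197 and 0.237 m and y of relay_yellow in the frame of test_rack between -0.103 and -0.077 m)) and x of relay_yellow in the frame of test_rack between -0.013 and 0.013 m and z of relay_yellow in the frame of test_rack between 0.016 and 0.024 m and ((horizontal distance between nest_white and transit_red_end between 0.017 and 0.057 m and y of relay_white in the frame of test_rack between 0.077 and 0.103 m) or (horizontal distance between nest_white and transit_red_end between 0.077 and 0.117 m and y of relay_white in the frame of test_rack between 0.017 and 0.043 m) or (horizontal distance between nest_white and transit_red_end between 0.137 and 0.177 m and y of relay_white in the frame of test_rack between -0.043 and -0.017 m) or (horizontal distance between nest_white and transit_red_end between 0.197 and 0.237 m and y of relay_white in the frame of test_rack between -0.103 and -0.077 m)) and x of relay_white in the frame of test_rack between -0.013 and 0.013 m and z of relay_white in the frame of test_rack between 0.016 and 0.024 m); the robot touches nothing.
It fails at once if a relay is tipped over (angle between any of relay_blue, relay_green, relay_yellow, relay_white's own z axis and vertical above 0.7 rad).
It fails at once if a relay is dropped (falls freely from more than about 25 mm) ((linear speed of relay_blue above 0.7 m/s and not (contact force between relay_blue and the fingers above 0.1 N)) or (linear speed of relay_green above 0.7 m/s and not (contact force between relay_green and the fingers above 0.1 N)) or (linear speed of relay_yellow above 0.7 m/s and not (contact force between relay_yellow and the fingers above 0.1 N)) or (linear speed of relay_white above 0.7 m/s and not (contact force between relay_white and the fingers above 0.1 N))).
It also fails if it takes over 102 s, if anything falls off the work surface, if the arm or the gripper's body presses on something with over 40 N, if the wrist force passes 120 N, or if a joint passes its speed limit or range.

## Working session

There is one attempt and no reset: what is moved stays moved. The work goes in short steps, Python scripts to look and compute and a tool call to move; the robot and the scene stay as the last step left them, time stands still between calls to the robot, and variables do not carry over. Pictures are saved under pics/ and viewed, and the job is handed in when it is done.

Besides the shell and the picture viewer there is one more tool, called in YAML: its name, and indented under it one key for each argument. jog_arm: Moves the arm, as the interface text tells. Its arguments: {"type":"object","properties":{"moves":{"type":"array"}},"required":["moves"]}

```bash
mkdir -p pics; python3 - <<'E'
from station import *
import cv2,numpy as np,pickle
s=sense();print({k:np.round(v,3).tolist() for k,v in s.items()})
d={}
for n in ["scene","side","wrist"]:
    c=capture(n);d[n]=c
    cv2.imwrite(f"pics/{n}0.png",cv2.cvtColor(c["frame"],cv2.COLOR_RGB2BGR))
    print(n,c["fov_y"],c["cx"],c["cy"],np.round(c["world_from_camera"],3).tolist())
pickle.dump(d,open("d0.pkl","wb"))
E
```

```text
{'time_s': 0.0, 'joints': [14.817, 22.091, 0.379, -0.03, -68.411, -14.816], 'joint_velocities': [-0.117, 0.056, -0.031, -0.024, -0.033, -0.042], 'effort': [0.001, -39.066, 18.74, 4.22, 0.011, -0.0], 'tcp_pos': [0.624, 0.0, 0.201], 'ee_rot': [[-0.0, -1.0, -0.002], [-1.0, 0.0, -0.0], [0.0, 0.002, -1.0]], 'wrist_force': [0.107, -0.248, -0.102], 'moment': [-0.007, 0.012, -0.029], 'gripper_width': 1.005}
scene 50.78781701491732 284.58636731770923 210.76894861270983 [[-0.246, 0.829, -0.502, 0.996], [0.969, 0.206, -0.134, 0.147], [-0.007, -0.519, -0.854, 0.943], [0.0, 0.0, 0.0, 1.0]]
side 57.53785761504841 275.9191198583113 207.1230943419584 [[-0.992, -0.074, 0.102, 0.367], [-0.126, 0.635, -0.762, 0.777], [-0.008, -0.769, -0.639, 0.704], [0.0, 0.0, 0.0, 1.0]]
wrist 60.04086810955239 276.3126718247177 209.37355923218922 [[-1.0, 0.001, -0.001, 0.625], [0.001, 0.952, 0.305, -0.084], [0.001, 0.305, -0.952, 0.383], [0.0, 0.0, 0.0, 1.0]]
```

View pics/scene0.png

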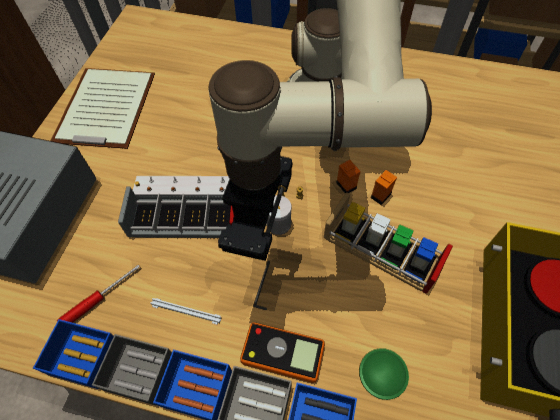

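View pics/side0.png

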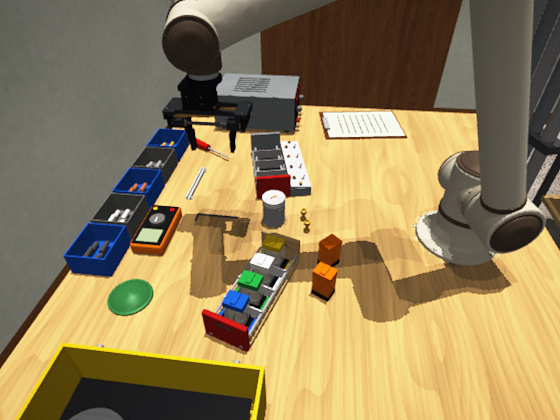

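View pics/wrist0.png

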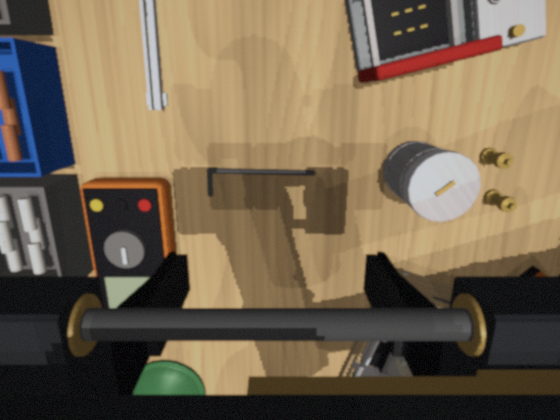

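Scene and side both show the transit rack's red end nearest blue; the order is blue, green, white, yellow. The test rack's red end faces the can. Now enlarged crops.

```bash
python3 - <<'E'
import cv2
s=cv2.imread("pics/scene0.png");d=cv2.imread("pics/side0.png")
def crop(i,x,y,w,h,f,n):
    c=cv2.resize(i[y:y+h,x:x+w],None,fx=f,fy=f,interpolation=cv2.INTER_CUBIC);cv2.imwrite(f"pics/{n}.png",c)
crop(s,320,190,140,105,5.5,"c1");crop(d,195,225,140,125,4.8,"c2");crop(s,110,165,140,90,5.5,"c3");crop(d,235,120,90,85,7,"c4")
E
```

```text
(no output)
```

View pics/c1.png

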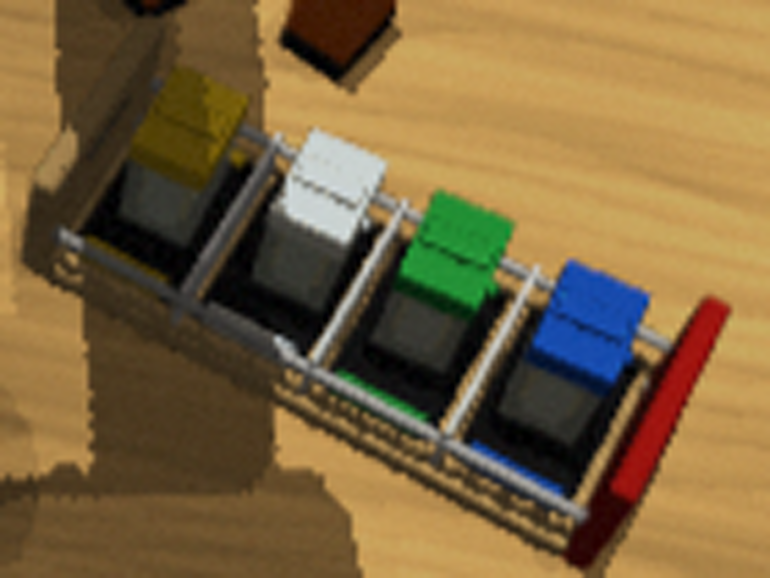

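View pics/c2.png

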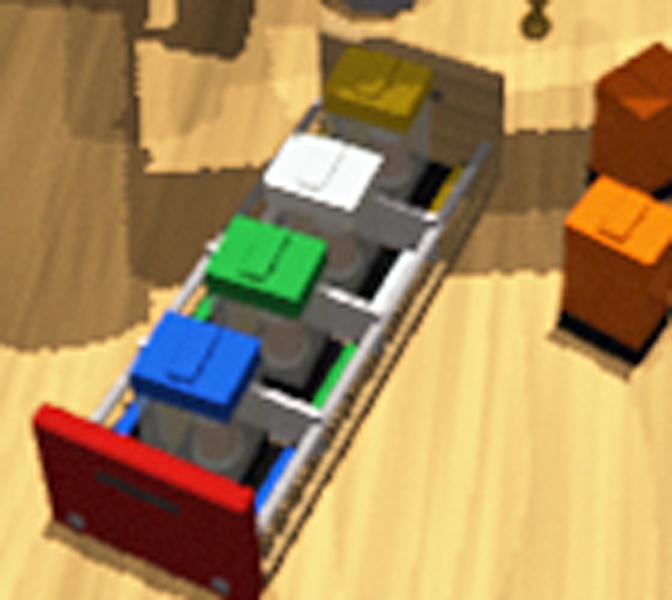

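View pics/c3.png

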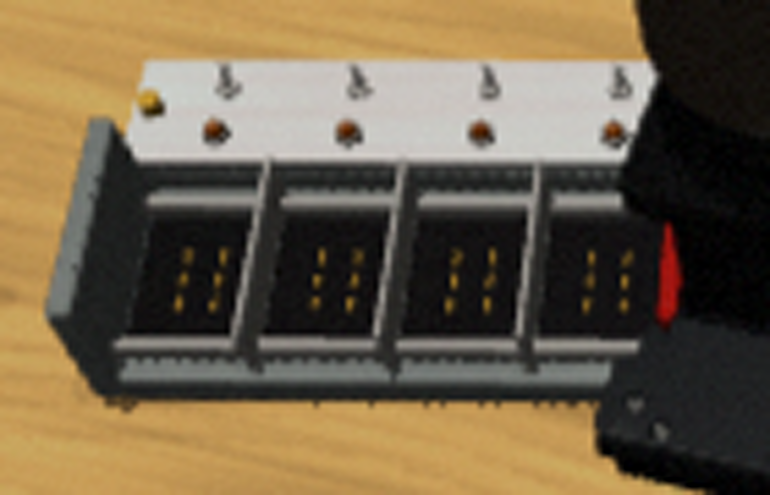

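View pics/c4.png

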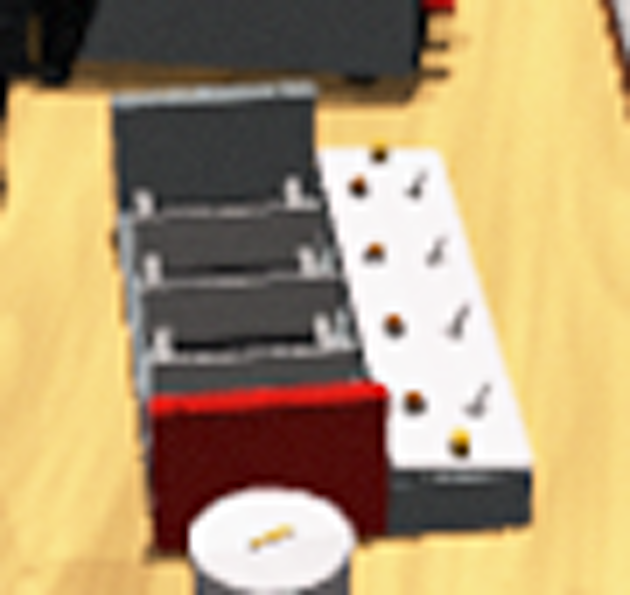

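```bash
cat > h.py <<'E'
import numpy as np,pickle,cv2
from scipy.optimize import least_squares
def KM(c):
    f=c["frame"].shape[0]/2/np.tan(np.radians(c["fov_y"]/2))
    return np.array([[f,0,c["cx"]],[0,f,c["cy"]],[0,0,1]]),np.linalg.inv(c["world_from_camera"])
def proj(c,P):
    K,M=KM(c);P=np.atleast_2d(P);q=(M[:3,:3]@P.T).T+M[:3,3];q=q@K.T
    return q[:,:2]/q[:,2:]
def tri(obs):
    # obs: list of (cam,(u,v))
    Ps=[KM(c)[0]@KM(c)[1][:3] for c,_ in obs]
    A=np.vstack([[u*P[2]-P[0],v*P[2]-P[1]] for P,(_,(u,v)) in zip(Ps,obs)])
    X=np.linalg.svd(A)[2][3];X=X[:3]/X[3]
    r=[np.linalg.norm(proj(c,X)[0]-uv) for c,uv in obs]
    return X,np.round(r,1)
def onplane(c,uv,z):
    K,M=KM(c);W=c["world_from_camera"];d=W[:3,:3]@np.linalg.solve(K,[uv[0],uv[1],1]);o=W[:3,3]
    return o+d*(z-o[2])/d[2]
E
python3 - <<'E'
from h import *
d=pickle.load(open("d0.pkl","rb"));S,D=d["scene"],d["side"]
c1=lambda u,v:(320+u/5.5-.4,190+v/5.5-.4)
c2=lambda u,v:(195+u/4.8-.4,225+v/4.8-.4)
c3=lambda u,v:(110+u/5.5-.4,165+v/5.5-.4)
c4=lambda u,v:(235+u/7-.4,120+v/7-.4)
for n,a,b in [("T plate far(-x) inner",(712,297),(250,508)),("T far outer",(730,308),(250,508)),("blue backR",(650,293),(235,412-8)),("blue backL",(573,260),(262,352)),("green bR",(514,222),(300,303)),("green bL",(440,190),(326,248)),
 ("white bR",(386,160),(352,205)),("white bL",(313,127),(383,157)),("yel bR",(248,97),(408,120)),("yel bL",(182,67),(433,68))]:
    X,r=tri([(S,c1(*a)),(D,c2(*b))]);print(n,np.round(X,4),r)
for n,a,b in [("grey end far x-",(102,118),(315,92)),("grey near",(58,315),(115,105)),("console cornerL -x",(143,60),(437,150)),]:
    X,r=tri([(S,c3(*a)),(D,c4(*b))]);print(n,np.round(X,4),r)
E
```

```text
T plate far(-x) inner [0.477  0.3834 0.0688] [0.3 0.4]
T far outer [0.4793 0.3883 0.072 ] [1.1 1.8]
blue backR [0.4905 0.3531 0.0887] [0.9 1.4]
blue backL [0.4832 0.3238 0.0865] [0.2 0.3]
green bR [0.472  0.2989 0.0881] [0.4 0.6]
green bL [0.4652 0.2686 0.0889] [0.2 0.3]
white bR [0.4575 0.2454 0.091 ] [0.4 0.5]
white bL [0.4481 0.2145 0.0897] [0.5 0.6]
yel bR [0.4392 0.187  0.0872] [0.2 0.2]
yel bL [0.4323 0.1573 0.091 ] [0.8 1. ]
grey end far x- [ 0.5058 -0.3711  0.0703] [0.1 0.1]
grey near [ 0.6006 -0.3479  0.0694] [0.5 0.4]
console cornerL -x [ 0.4479 -0.3907  0.0302] [0.4 0.4]
```

Relay tops measure about 0.089 m, which fits 4 + 80 mm plus a thin base. The rack yaw is about -17°, and the test rack's is about +14°. I'll move above blue for a closer wrist view.

jog_arm:
  moves:
    - [-1,-0.02,0.007,0,0,0,0.02]
    - [-1,-0.055,0.02,0,0,0,0.06]
    - [-1,-0.09,0.033,-0.005,0,0,0.1]
    - [-1,-0.13,0.047,-0.01,0,0,0.14]
    - [-1,-0.17,0.06,-0.015,0,0,0.18]
    - [-1,-0.21,0.074,-0.02,0,0,0.22]
    - [-1,-0.25,0.088,-0.02,0,0,0.26]
    - [-1,-0.288,0.102,-0.02,0,0,0.297]
    - [-1,-0.318,0.112,-0.02,0,0,0.297]
    - [-1,-0.33,0.116,-0.02,0,0,0.297]

```text
time_s: 0.98
tcp_pos: [0.5073, 0.3339, 0.2219]
ee_rot: [[-0.289, -0.957, -0.0], [-0.957, 0.289, 0.0], [-0.0, 0.0, -1.0]]
wrist_force: [0.4, -0.4, -0.5]
gripper_width: 0.996
```

```bash
cat > look.py <<'E'
import sys
from station import *
from h import *
n=sys.argv[1];t=sys.argv[2];c=capture(n);pickle.dump(c,open(f"{t}.pkl","wb"))
i=cv2.cvtColor(c["frame"],cv2.COLOR_RGB2BGR);
if len(sys.argv)>3:
    x,y,w,h,f=map(float,sys.argv[3:]);i=i[int(y):int(y+h),int(x):int(x+w)];i=cv2.resize(i,None,fx=f,fy=f,interpolation=cv2.INTER_CUBIC)
cv2.imwrite(f"pics/{t}.png",i)
s=sense();print(s["time_s"],np.round(s["tcp_pos"],4),np.round(s["ee_rot"],3).tolist(),np.round(s["wrist_force"],1),round(float(s["gripper_width"]),3))
E
python3 look.py wrist w1
```

```text
1.0333 [0.5073 0.3341 0.2218] [[-0.288, -0.958, -0.0], [-0.958, 0.288, 0.0], [-0.0, 0.001, -1.0]] [ 0.2  0.8 -0. ] 1.0
```

View pics/w1.png

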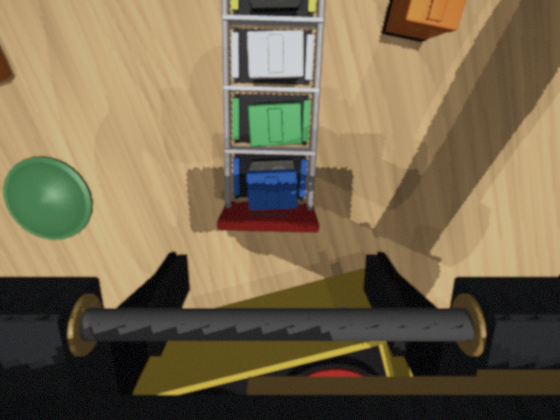

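The wrist view (all relays, rows 0–215) confirms blue, green, white, yellow tags match. The relays are slightly turned and off-centre in their nests, so I'll measure each one.

```bash
python3 - <<'E'
import cv2
i=cv2.imread("pics/w1.png")
cv2.imwrite("pics/w1c.png",cv2.resize(i[0:120,215:335],None,fx=5,fy=5,interpolation=cv2.INTER_CUBIC))
cv2.imwrite("pics/w1d.png",cv2.resize(i[85:240,205:335],None,fx=5*120/155,fy=5*120/155,interpolation=cv2.INTER_CUBIC))
E
```

```text
(no output)
```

View pics/w1c.png

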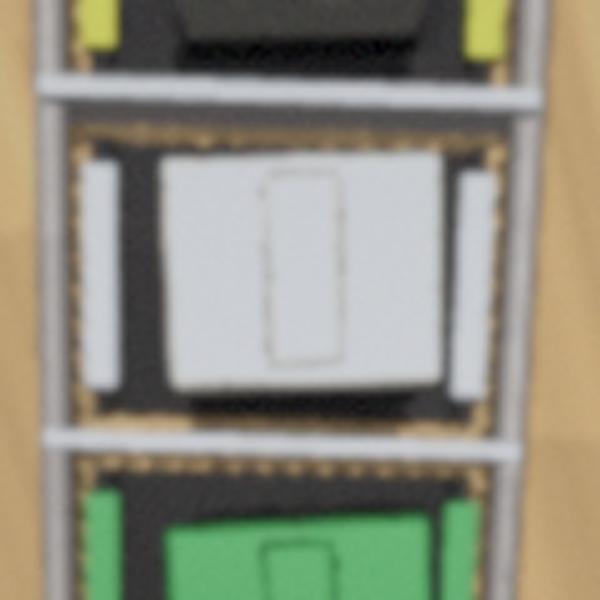

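View pics/w1d.png

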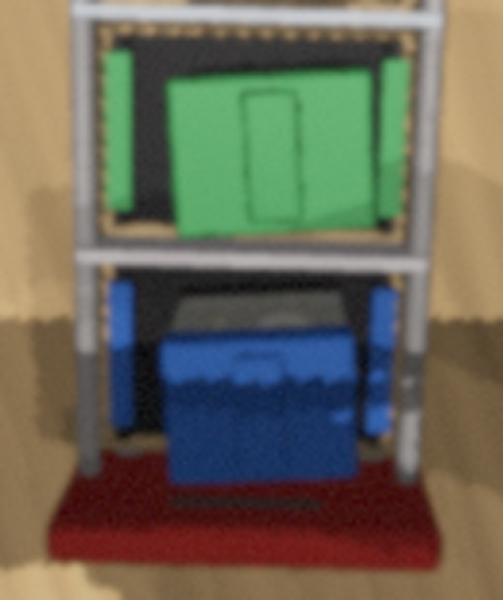

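```bash
python3 - <<'E'
from h import *
c=pickle.load(open("w1.pkl","rb"))
d=pickle.load(open("d0.pkl","rb"));S,D=d["scene"],d["side"]
a=lambda u,v:(215+u/5-.4,v/5-.4)
b=lambda u,v:(205+u/3.871-.4,85+v/3.871-.4)
W=[a(162,157),a(443,153),a(437,386),a(172,388)]
G=[b(168,80),b(374,70),b(378,223),b(180,235)]
B=[b(162,345),b(355,340),b(357,478),b(168,482)]
for n,q in [("w",W),("g",G),("b",B)]:
    P=np.array([onplane(c,u,.089)[:2] for u in q])
    e=lambda i,j:np.round(np.linalg.norm(P[i]-P[j])*1e3,1)
    v=(P[0]-P[1]+P[3]-P[2]);
    print(n,P.mean(0).round(4),"depth",e(0,1),e(2,3),"wid",e(0,3),e(1,2),"yaw",np.degrees(np.arctan2(v[1],v[0])).round(1))
c1=lambda u,v:(320+u/5.5-.4,190+v/5.5-.4)
# triangulate with wrist: image-left = +x. TL = +x,-y ; TR=-x,-y ; BR=-x,+y
for n,uv,s in [("w -x-y",W[1],(313,127)),("w -x+y",W[2],(386,160)),("g -x-y",G[1],(440,190)),("g -x+y",G[2],(514,222)),("b -x+y",B[2],(650,293))]:
    X,r=tri([(c,uv),(S,c1(*s))]);print(n,X.round(4),r)
# red plate top corners
R=[b(50,555),b(440,560)]
for r in R: print("plate",onplane(c,r,.075).round(4))
E
```

```text
w [0.4756 0.2253] depth 44.1 43.1 wid 34.1 34.4 yaw -16.3
g [0.4912 0.2777] depth 44.3 44.0 wid 33.2 32.6 yaw -13.8
b [0.5114 0.3327] depth 43.9 44.4 wid 32.8 32.9 yaw -15.4
w -x-y [0.4497 0.2151 0.0905] [0.2 0. ]
w -x+y [0.4597 0.2466 0.0927] [1.9 0.5]
g -x-y [0.4659 0.2681 0.0894] [1.2 0.3]
g -x+y [0.4737 0.2989 0.0895] [0.2 0.1]
b -x+y [0.4943 0.3533 0.0921] [0.2 0.1]
plate [0.5736 0.3562 0.075 ]
plate [0.4809 0.3856 0.075 ]
```

```bash
python3 look.py scene s1 100 160 170 100 4.7; python3 look.py side d1 235 125 100 100 6; 
```

```text
1.0833 [0.5079 0.3321 0.2218] [[-0.289, -0.957, -0.001], [-0.957, 0.289, -0.0], [0.001, 0.001, -1.0]] [-0.2 -0.5 -0. ] 1.0
1.1333 [0.5084 0.3306 0.2219] [[-0.291, -0.957, -0.001], [-0.957, 0.291, -0.001], [0.001, 0.001, -1.0]] [-0.7 -0.1 -0.4] 1.0
```

View pics/s1.png

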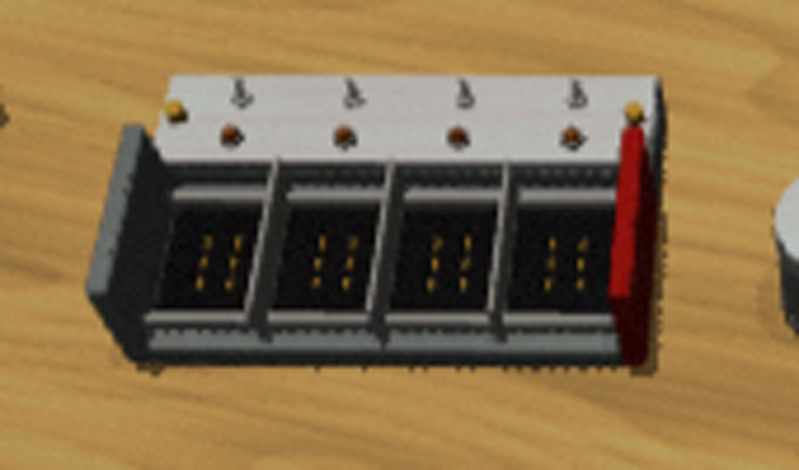

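View pics/d1.png

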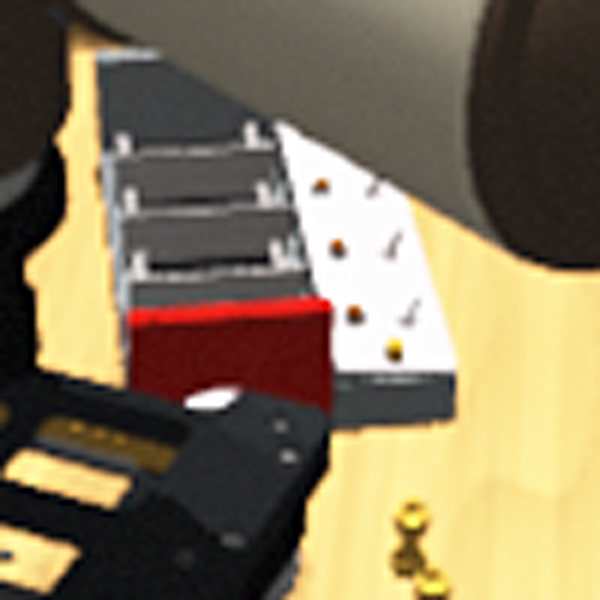

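```bash
python3 - <<'E'
from h import *
S=pickle.load(open("s1.pkl","rb"));D=pickle.load(open("d1.pkl","rb"));d=pickle.load(open("d0.pkl","rb"));D0=d["side"]
s=lambda u,v:(100+u/4.7-.4,160+v/4.7-.4)
t=lambda u,v:(235+u/6-.4,125+v/6-.4)
c4=lambda u,v:(235+u/7-.4,120+v/7-.4)
obs=[("Ro near",(632,298),t(131,323)),("Ro far",(644,128),t(330,310)),("Ri far",(624,128),t(330,298)),("Go near",(88,292),c4(113,95)),("Gi near",(108,292),c4(115,105)),("Go far",(125,125),c4(315,84))]
for n,a,b in obs:
    X,r=tri([(S,s(*a)),(D if n[0]=="R" else D0,b)]);print(n,X.round(4),r)
P={n:onplane(S,s(*a),.075)[:2] for n,a,b in obs}
for k,v in P.items(): print(k,v.round(4))
P["Gi far"]=onplane(S,s(143,128),.075)[:2];P["Ri near"]=onplane(S,s(612,295),.075)[:2]
c=np.mean(list(P.values()),0);
row=P["Ro near"]+P["Ro far"]+P["Ri near"]+P["Ri far"]-P["Go near"]-P["Go far"]-P["Gi near"]-P["Gi far"]
print("center",c.round(4),"len",np.linalg.norm(row/4),"yaw",np.degrees(np.arctan2(-row[0],row[1])))
e=np.array([onplane(S,s(u,264),.02)[:2] for u in (567,453,336,221)]);print(e.round(4),np.linalg.norm(np.diff(e,axis=0),axis=1))
E
```

```text
Ro near [ 0.5408 -0.0941  0.0721] [0.9 1. ]
Ro far [ 0.4468 -0.1169  0.073 ] [0.2 0.2]
Ri far [ 0.4482 -0.1273  0.0722] [0.4 0.4]
Go near [ 0.6023 -0.3506  0.0728] [0.7 0.6]
Gi near [ 0.5998 -0.3413  0.0725] [0.7 0.6]
Go far [ 0.507  -0.3754  0.0714] [0.4 0.4]
Ro near [ 0.5444 -0.0919]
Ro far [ 0.4484 -0.1161]
Ri far [ 0.4509 -0.1259]
Go near [ 0.6048 -0.3482]
Gi near [ 0.6024 -0.3388]
Go far [ 0.5102 -0.3725]
center [ 0.527  -0.2322] len 0.2537023851709927 yaw 13.571919583349205
[[ 0.5047 -0.1458]
 [ 0.5189 -0.2031]
 [ 0.5335 -0.2619]
 [ 0.5479 -0.3198]] [0.0590128  0.06062246 0.05964223]
```

Test rack centre is about (0.527, -0.232) at yaw 13.6°, and end plates and pin pattern agree. I'll descend on blue and close.

jog_arm:
  moves:
    - [-1,-0.003,-0.001,0.015,0,0,-0.02]
    - [-1,-0.003,-0.001,0.04,0,0,-0.02]
    - [-1,-0.003,-0.001,0.07,0,0,-0.02]
    - [-1,-0.003,-0.001,0.1,0,0,-0.02]
    - [-1,-0.003,-0.001,0.13,0,0,-0.02]
    - [-1,-0.003,-0.001,0.152,0,0,-0.02]
    - [-1,-0.003,-0.001,0.166,0,0,-0.02]
    - [-1,-0.003,-0.001,0.166,0,0,-0.02]
    - [1,-0.003,-0.001,0.166,0,0,-0.02]
    - [1,-0.003,-0.001,0.166,0,0,-0.02]

```text
time_s: 1.97
tcp_pos: [0.512, 0.3323, 0.0578]
ee_rot: [[-0.274, -0.962, 0.002], [-0.962, 0.274, 0.001], [-0.002, -0.001, -1.0]]
wrist_force: [0.1, 0.2, 0.2]
gripper_width: 0.913
```

jog_arm:
  moves:
    - [1,0,0,0,0,0,0]
    - [1,0,0,0,0,0,0]
    - [1,0,0,0,0,0,0]
    - [1,0,0,0,0,0,0]
    - [1,0,0,0,0,0,0]
    - [1,0,0,-0.003,0,0,0]
    - [1,0,0,-0.008,0,0,0]
    - [1,0,0,-0.014,0,0,0]
    - [1,0,0,-0.018,0,0,0]
    - [1,0,0,-0.02,0,0,0]

```text
time_s: 2.8
tcp_pos: [0.5111, 0.3329, 0.0773]
ee_rot: [[-0.273, -0.962, 0.001], [-0.962, 0.273, 0.001], [-0.001, -0.001, -1.0]]
wrist_force: [-0.4, 0.8, -3.2]
gripper_width: 0.502
```

```bash
python3 look.py side d2 185 205 170 150 4
```

```text
2.85 [0.5111 0.333  0.0775] [[-0.273, -0.962, 0.001], [-0.962, 0.273, 0.001], [-0.001, -0.001, -1.0]] [-0.5 -0.3 -2.4] 0.502
```

View pics/d2.png

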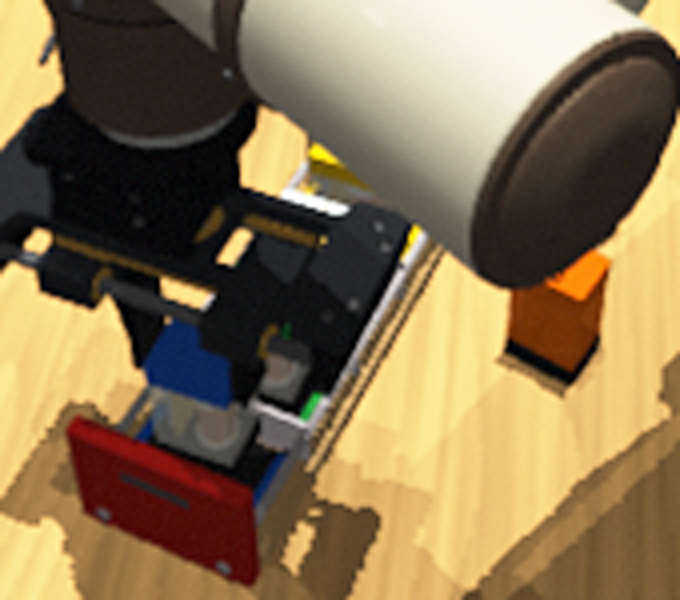

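Blue is held (opening 43.7 mm, about 2.5 N weight). Lift clear, then carry over.

jog_arm:
  moves:
    - [1,0,0,-0.012,0,0,0]
    - [1,0,0,-0.04,0,0,0]
    - [1,0,0,-0.075,0,0,0]
    - [1,0,0,-0.11,0,0,0]
    - [1,0.012,-0.003,-0.135,0,0,-0.02]
    - [1,0.04,-0.011,-0.148,0,0,-0.06]
    - [1,0.078,-0.021,-0.15,0,0,-0.1]
    - [1,0.116,-0.032,-0.15,0,0,-0.15]
    - [1,0.154,-0.042,-0.15,0,0,-0.2]
    - [1,0.192,-0.052,-0.15,0,0,-0.25]

```text
time_s: 3.68
tcp_pos: [0.5075, 0.132, 0.2265]
ee_rot: [[-0.024, -1.0, -0.0], [-1.0, 0.024, 0.0], [-0.0, 0.0, -1.0]]
wrist_force: [0.7, -0.0, -4.1]
gripper_width: 0.503
```

```bash
cat > go.py <<'E'
import sys
from station import *
from h import *
# args: target x y z yawdeg ; optional commanded-current x y z (default measured)
x,y,z,yaw=map(float,sys.argv[1:5])
s=sense();R=np.array(s["ee_rot"]);p=np.array(s["tcp_pos"])
a=np.radians(yaw)
T=np.array([[-np.sin(-a)*-1,-np.cos(a),0],[-np.cos(a),-np.sin(a),0],[0,0,-1.]])
T=np.array([[np.sin(a),-np.cos(a),0],[-np.cos(a),-np.sin(a),0],[0,0,-1.]])
rv=cv2.Rodrigues(R.T@T)[0].ravel()
print("t",round(s["time_s"],2),"p",p.round(4),"yaw",np.degrees(np.arctan2(-R[1,1],-R[0,1])).round(2),"F",np.round(s["wrist_force"],1),"w",round(float(s["gripper_width"]),3))
print("shift",(R.T@(np.array([x,y,z])-p)).round(4),"turn",rv.round(3))
E
python3 go.py 0.506 -0.1447 0.225 13.6
```

```text
t 3.68 p [0.5075 0.132  0.2265] yaw -1.37 F [ 0.7 -0.  -4.1] w 0.503
shift [ 0.2767 -0.0051  0.0014] turn [ 0.     0.    -0.261]
```

jog_arm:
  moves:
    - [1,0.038,0,0,0,0,-0.05]
    - [1,0.076,-0.001,0,0,0,-0.1]
    - [1,0.114,-0.002,0,0,0,-0.15]
    - [1,0.152,-0.003,0,0,0,-0.2]
    - [1,0.19,-0.004,0,0,0,-0.24]
    - [1,0.225,-0.004,0,0,0,-0.261]
    - [1,0.252,-0.004,0,0,0,-0.261]
    - [1,0.27,-0.004,0,0,0,-0.261]
    - [1,0.278,-0.004,0,0,0,-0.261]
    - [1,0.278,-0.004,0,0,0,-0.261]

```text
time_s: 4.52
tcp_pos: [0.5043, -0.1457, 0.2262]
ee_rot: [[0.229, -0.973, -0.001], [-0.973, -0.229, 0.0], [-0.0, 0.001, -1.0]]
wrist_force: [0.3, 0.4, -3.3]
gripper_width: 0.504
```

```bash
python3 look.py wrist w2; python3 go.py 0.506 -0.1447 0.225 13.6
```

```text
4.5667 [ 0.5045 -0.1446  0.2262] [[0.23, -0.973, -0.0], [-0.973, -0.23, 0.0], [-0.001, 0.0, -1.0]] [-0.5  0.1 -2.2] 0.507
t 4.57 p [ 0.5045 -0.1446  0.2262] yaw 13.31 F [-0.5  0.1 -2.2] w 0.507
shift [ 0.0005 -0.0015  0.0012] turn [ 0.     0.001 -0.005]
```

View pics/w2.png

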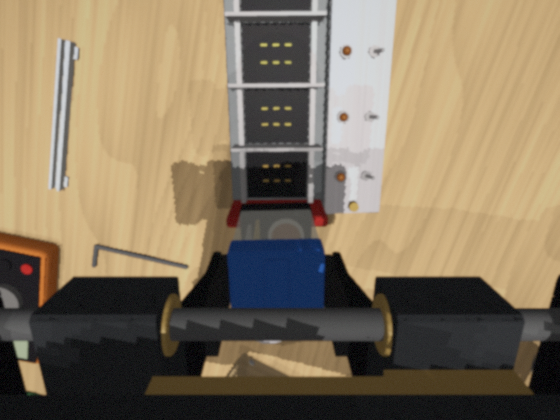

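```bash
python3 - <<'E'
from h import *
c=pickle.load(open("w2.pkl","rb"))
i=cv2.cvtColor(c["frame"],cv2.COLOR_RGB2BGR)
cv2.imwrite("pics/w2c.png",cv2.resize(i[0:240,215:345],None,fx=2.5*1.0,fy=2.5,interpolation=cv2.INTER_CUBIC))
for u in [(277.3,174),(276.5,116),(275.8,53)]: print(onplane(c,u,.02).round(4))
ct=np.array([.527,-.2322]);a=np.radians(13.6)
for k in (90,30,-30,-90):print(ct+k/1e3*np.array([-np.sin(a),np.cos(a)]))
E
```

```text
[ 0.5039 -0.1457  0.02  ]
[ 0.5187 -0.205   0.02  ]
[ 0.5331 -0.2634  0.02  ]
[ 0.50583721 -0.14472351]
[ 0.51994574 -0.20304117]
[ 0.53405426 -0.26135883]
[ 0.54816279 -0.31967649]
```

View pics/w2c.png

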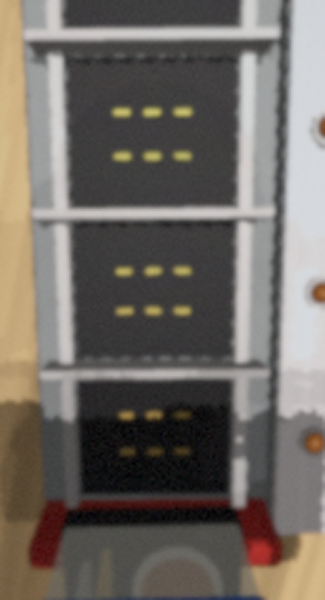

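Wrist and scene measurements of the bays agree to about 2 mm. Lower blue.

jog_arm:
  moves:
    - [1,0,-0.0005,0.012,0,0,0]
    - [1,0,-0.0005,0.035,0,0,0]
    - [1,0,-0.0005,0.065,0,0,0]
    - [1,0,-0.0005,0.095,0,0,0]
    - [1,0,-0.0005,0.12,0,0,0]
    - [1,0,-0.0005,0.138,0,0,0]
    - [1,0,-0.0005,0.148,0,0,0]
    - [1,0,-0.0005,0.153,0,0,0]
    - [1,0,-0.0005,0.156,0,0,0]
    - [1,0,-0.0005,0.157,0,0,0]

```text
time_s: 5.4
tcp_pos: [0.5062, -0.1438, 0.07]
ee_rot: [[0.233, -0.973, 0.002], [-0.973, -0.233, -0.0], [0.001, -0.001, -1.0]]
wrist_force: [-0.6, -0.2, -2.9]
gripper_width: 0.506
```

```bash
python3 look.py scene s3 180 150 120 100 6;python3 go.py 0.505 -0.1452 0.067 13.6
```

```text
5.45 [ 0.5062 -0.1439  0.0702] [[0.232, -0.973, 0.002], [-0.973, -0.232, -0.0], [0.001, -0.002, -1.0]] [-0.4  0.2 -2.6] 0.506
t 5.45 p [ 0.5062 -0.1439  0.0702] yaw 13.44 F [-0.4  0.2 -2.6] w 0.506
shift [0.001  0.0015 0.0032] turn [-0.002 -0.001 -0.003]
```

View pics/s3.png

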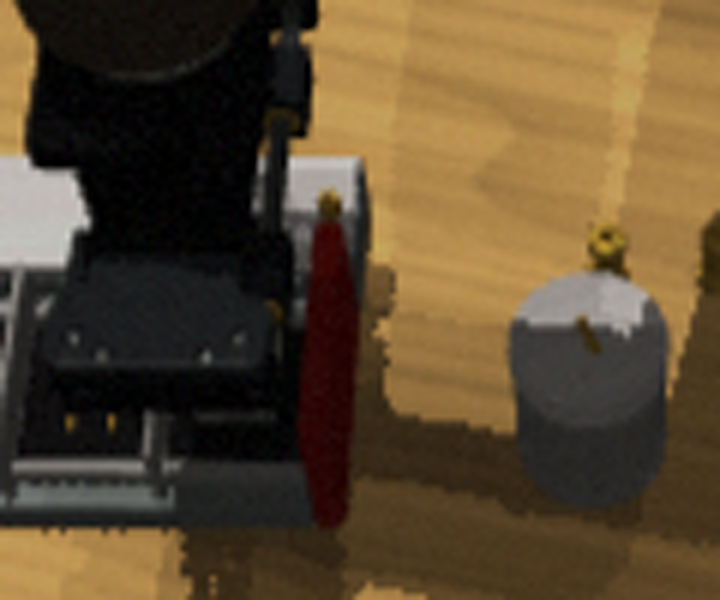

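jog_arm:
  moves:
    - [1,0.001,0.001,0.001,0,0,0]
    - [1,0.001,0.001,0.0015,0,0,0]
    - [1,0.001,0.001,0.002,0,0,0]
    - [1,0.001,0.001,0.0025,0,0,0]
    - [1,0.001,0.001,0.003,0,0,0]
    - [1,0.001,0.001,0.0035,0,0,0]
    - [1,0.001,0.001,0.0035,0,0,0]
    - [1,0.001,0.001,0.0035,0,0,0]
    - [1,0.001,0.001,0.0035,0,0,0]
    - [1,0.001,0.001,0.0035,0,0,0]

```text
time_s: 6.28
tcp_pos: [0.5046, -0.1454, 0.0659]
ee_rot: [[0.232, -0.973, -0.0], [-0.973, -0.232, -0.0], [0.0, 0.0, -1.0]]
wrist_force: [-0.5, -0.7, -2.8]
gripper_width: 0.505
```

jog_arm:
  moves:
    - [1,0,0,0.0005,0,0,0]
    - [1,0,0,0.001,0,0,0]
    - [1,0,0,0.0015,0,0,0]
    - [1,0,0,0.002,0,0,0]
    - [1,0,0,0.002,0,0,0]
    - [1,0,0,0.002,0,0,0]
    - [-1,0,0,0.002,0,0,0]
    - [-1,0,0,0.002,0,0,0]
    - [-1,0,0,0.002,0,0,0]
    - [-1,0,0,0.002,0,0,0]

```text
time_s: 7.12
tcp_pos: [0.5051, -0.1455, 0.0644]
ee_rot: [[0.232, -0.973, 0.001], [-0.973, -0.232, -0.0], [0.0, -0.001, -1.0]]
wrist_force: [0.1, 0.4, 0.5]
gripper_width: 0.724
```

jog_arm:
  moves:
    - [-1,0,0,0,0,0,0]
    - [-1,0,0,0,0,0,0]
    - [-1,0,0,0,0,0,0]
    - [-1,0,0,-0.01,0,0,0]
    - [-1,0,0,-0.03,0,0,0]
    - [-1,0,0,-0.06,0,0,0]
    - [-1,0,0,-0.095,0,0,0]
    - [-1,-0.02,0,-0.12,0,0,0.02]
    - [-1,-0.05,0,-0.135,0,0,0.06]
    - [-1,-0.085,0,-0.14,0,0,0.1]

```text
time_s: 7.95
tcp_pos: [0.4866, -0.0626, 0.2081]
ee_rot: [[0.129, -0.992, 0.007], [-0.992, -0.129, 0.0], [0.001, -0.007, -1.0]]
wrist_force: [0.8, 0.3, -0.0]
gripper_width: 1.001
```

```bash
python3 go.py 0.492 0.278 0.222 -13.8
```

```text
t 7.95 p [ 0.4866 -0.0626  0.2081] yaw 7.44 F [ 0.8  0.3 -0. ] w 1.001
shift [-0.337  -0.0496 -0.0138] turn [-0.007  0.001  0.371]
```

```bash
python3 look.py scene s4 150 160 120 100 6;  python3 look.py wrist w4 150 100 280 200 2.8
```

```text
8.0 [ 0.4849 -0.0581  0.2078] [[0.132, -0.991, 0.007], [-0.991, -0.132, 0.002], [-0.002, -0.007, -1.0]] [-2.   2.6 -0.9] 0.998
8.05 [ 0.485  -0.0598  0.2068] [[0.137, -0.991, 0.005], [-0.991, -0.137, 0.001], [-0.001, -0.005, -1.0]] [ 0.3  0.  -0.4] 0.999
```

View pics/s4.png

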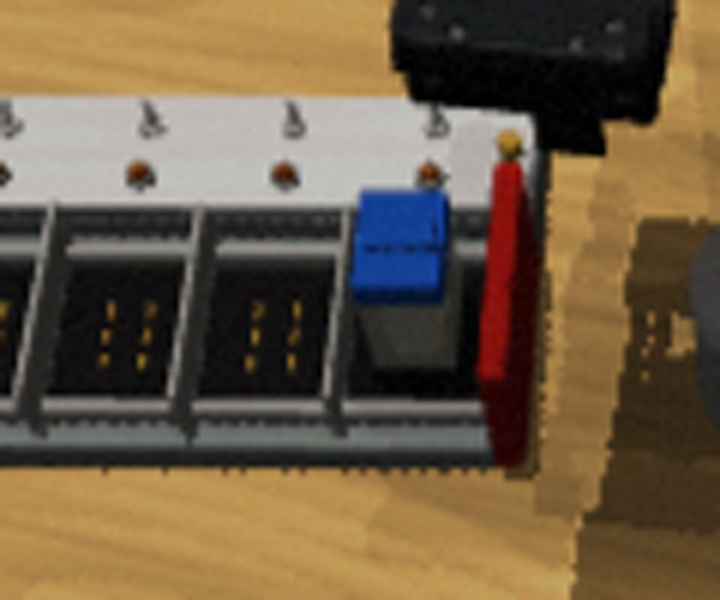

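View pics/w4.png

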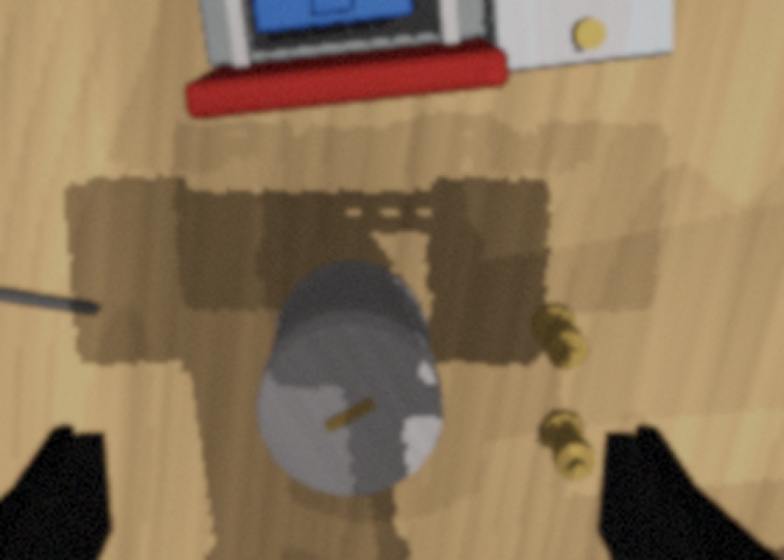

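```bash
python3 - <<'E'
from h import *
S=pickle.load(open("s4.pkl","rb"));s=lambda u,v:(150+u/6-.4,160+v/6-.4)
a=np.radians(13.5);X=np.array([np.cos(a),np.sin(a)])
A=onplane(S,s(362,190),.1)[:2];B=onplane(S,s(450,190),.1)[:2];print(A,B,np.linalg.norm(A-B),(A+B)/2+.022*X)
E
```

```text
[ 0.49072532 -0.16432249] [ 0.48260357 -0.13160468] 0.033710803550487486 [ 0.50805658 -0.14282778]
```

jog_arm:
  moves:
    - [-1,-0.037,-0.005,-0.002,0,0,0.04]
    - [-1,-0.075,-0.011,-0.004,0,0,0.08]
    - [-1,-0.113,-0.017,-0.006,0,0,0.12]
    - [-1,-0.151,-0.022,-0.008,0,0,0.17]
    - [-1,-0.189,-0.028,-0.01,0,0,0.22]
    - [-1,-0.227,-0.033,-0.012,0,0,0.27]
    - [-1,-0.265,-0.039,-0.014,0,0,0.32]
    - [-1,-0.301,-0.044,-0.015,0,0,0.36]
    - [-1,-0.327,-0.048,-0.015,0,0,0.371]
    - [-1,-0.339,-0.05,-0.015,0,0,0.371]

```text
time_s: 8.88
tcp_pos: [0.4893, 0.2827, 0.2189]
ee_rot: [[-0.232, -0.973, 0.0], [-0.973, 0.232, 0.0], [-0.0, -0.0, -1.0]]
wrist_force: [0.2, -0.7, -0.8]
gripper_width: 0.998
```

```bash
python3 look.py wrist w5 200 0 200 150 4;python3 go.py 0.4915 0.278 0.056 -13.8
```

```text
8.9333 [0.4895 0.2832 0.2186] [[-0.232, -0.973, 0.0], [-0.973, 0.232, 0.0], [-0.0, -0.0, -1.0]] [-0.2  1.   0.4] 0.996
t 8.93 p [0.4895 0.2832 0.2186] yaw -13.39 F [-0.2  1.   0.4] w 0.996
shift [ 0.0046 -0.0031  0.1626] turn [-0.     0.     0.007]
```

View pics/w5.png

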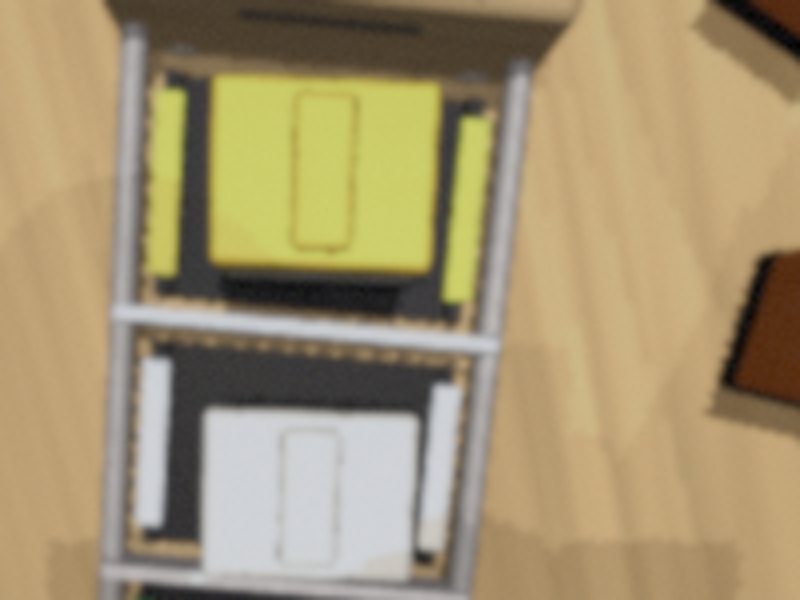

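```bash
python3 - <<'E'
from h import *
c=pickle.load(open("w5.pkl","rb"))
a=lambda u,v:(200+u/4-.4,v/4-.4)
for n,q in [("y",[a(212,75),a(440,83),a(435,268),a(210,262)]),("w",[a(203,408),a(418,415),a(412,577),a(203,572)])]:
    P=np.array([onplane(c,u,.089)[:2] for u in q])
    e=lambda i,j:np.round(np.linalg.norm(P[i]-P[j])*1e3,1)
    v=(P[0]-P[1]+P[3]-P[2]);
    print(n,P.mean(0).round(4),"depth",e(0,1),e(2,3),"wid",e(0,3),e(1,2),"yaw",np.degrees(np.arctan2(v[1],v[0])).round(1))
E
```

```text
y [0.4582 0.1658] depth 44.0 45.0 wid 33.6 33.3 yaw -15.1
w [0.4754 0.2249] depth 44.2 44.5 wid 33.4 33.1 yaw -15.0
```

jog_arm:
  moves:
    - [-1,0.003,-0.003,0.012,0,0,0.007]
    - [-1,0.003,-0.003,0.035,0,0,0.007]
    - [-1,0.003,-0.003,0.065,0,0,0.007]
    - [-1,0.003,-0.003,0.095,0,0,0.007]
    - [-1,0.003,-0.003,0.125,0,0,0.007]
    - [-1,0.003,-0.003,0.149,0,0,0.007]
    - [-1,0.003,-0.003,0.163,0,0,0.007]
    - [-1,0.003,-0.003,0.163,0,0,0.007]
    - [1,0.003,-0.003,0.163,0,0,0.007]
    - [1,0.003,-0.003,0.163,0,0,0.007]

```text
time_s: 9.77
tcp_pos: [0.4924, 0.2763, 0.0573]
ee_rot: [[-0.242, -0.97, 0.002], [-0.97, 0.242, 0.001], [-0.002, -0.001, -1.0]]
wrist_force: [1.2, 0.8, 0.2]
gripper_width: 0.921
```

jog_arm:
  moves:
    - [1,0,0,0,0,0,0]
    - [1,0,0,0,0,0,0]
    - [1,0,0,0,0,0,0]
    - [1,0,0,0,0,0,0]
    - [1,0,0,0,0,0,0]
    - [1,0,0,-0.003,0,0,0]
    - [1,0,0,-0.008,0,0,0]
    - [1,0,0,-0.014,0,0,0]
    - [1,0,0,-0.018,0,0,0]
    - [1,0,0,-0.02,0,0,0]

```text
time_s: 10.6
tcp_pos: [0.4916, 0.2766, 0.0768]
ee_rot: [[-0.241, -0.97, 0.001], [-0.97, 0.241, 0.001], [-0.001, -0.001, -1.0]]
wrist_force: [-0.1, 0.2, -3.0]
gripper_width: 0.508
```

```bash
python3 go.py 0.5193 -0.204 0.225 13.6
```

```text
t 10.6 p [0.4916 0.2766 0.0768] yaw -13.97 F [-0.1  0.2 -3. ] w 0.508
shift [ 0.4595 -0.143  -0.1486] turn [-0.001  0.001 -0.481]
```

jog_arm:
  moves:
    - [1,0,0,-0.012,0,0,0]
    - [1,0,0,-0.04,0,0,0]
    - [1,0,0,-0.075,0,0,0]
    - [1,0,0,-0.11,0,0,0]
    - [1,0.012,-0.004,-0.135,0,0,-0.02]
    - [1,0.04,-0.012,-0.148,0,0,-0.06]
    - [1,0.077,-0.024,-0.149,0,0,-0.1]
    - [1,0.115,-0.036,-0.149,0,0,-0.15]
    - [1,0.153,-0.048,-0.149,0,0,-0.2]
    - [1,0.19,-0.059,-0.149,0,0,-0.25]

```text
time_s: 11.43
tcp_pos: [0.502, 0.0759, 0.2252]
ee_rot: [[0.009, -1.0, -0.0], [-1.0, -0.009, 0.0], [-0.0, 0.0, -1.0]]
wrist_force: [1.1, 0.1, -3.9]
gripper_width: 0.505
```

```bash
python3 go.py 0.5193 -0.204 0.225 13.6
```

```text
t 11.43 p [0.502  0.0759 0.2252] yaw 0.52 F [ 1.1  0.1 -3.9] w 0.505
shift [ 2.801e-01 -1.480e-02  1.000e-04] turn [-0.     0.    -0.228]
```

jog_arm:
  moves:
    - [1,0.038,-0.002,0,0,0,-0.04]
    - [1,0.076,-0.004,0,0,0,-0.08]
    - [1,0.115,-0.006,0,0,0,-0.12]
    - [1,0.154,-0.008,0,0,0,-0.16]
    - [1,0.193,-0.01,0,0,0,-0.2]
    - [1,0.228,-0.012,0,0,0,-0.23]
    - [1,0.256,-0.013,0,0,0,-0.23]
    - [1,0.274,-0.014,0,0,0,-0.23]
    - [1,0.282,-0.014,0,0,0,-0.23]
    - [1,0.282,-0.014,0,0,0,-0.23]

```text
time_s: 12.27
tcp_pos: [0.5179, -0.2056, 0.2245]
ee_rot: [[0.231, -0.973, -0.001], [-0.973, -0.231, 0.0], [-0.0, 0.001, -1.0]]
wrist_force: [-0.4, -0.5, -3.4]
gripper_width: 0.505
```

```bash
python3 look.py wrist w6; python3 go.py 0.5193 -0.204 0.07 13.6
```

```text
12.3167 [ 0.518  -0.2044  0.2246] [[0.232, -0.973, -0.001], [-0.973, -0.232, 0.001], [-0.001, 0.001, -1.0]] [ 0.3  0.2 -2.9] 0.501
t 12.32 p [ 0.518  -0.2044  0.2246] yaw 13.44 F [ 0.3  0.2 -2.9] w 0.501
shift [ 0.     -0.0015  0.1546] turn [ 0.001  0.001 -0.003]
```

View pics/w6.png

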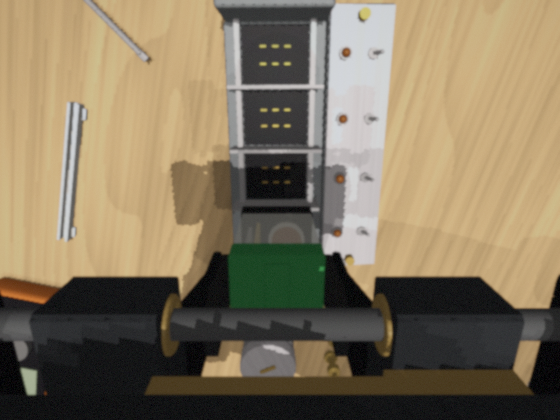

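jog_arm:
  moves:
    - [1,0,-0.001,0.012,0,0,0]
    - [1,0,-0.001,0.035,0,0,0]
    - [1,0,-0.001,0.065,0,0,0]
    - [1,0,-0.001,0.095,0,0,0]
    - [1,0,-0.001,0.12,0,0,0]
    - [1,0,-0.001,0.138,0,0,0]
    - [1,0,-0.001,0.147,0,0,0]
    - [1,0,-0.001,0.152,0,0,0]
    - [1,0,-0.001,0.154,0,0,0]
    - [1,0,-0.001,0.155,0,0,0]

```text
time_s: 13.15
tcp_pos: [0.5203, -0.2037, 0.0709]
ee_rot: [[0.235, -0.972, 0.002], [-0.972, -0.235, -0.0], [0.001, -0.002, -1.0]]
wrist_force: [0.7, 0.0, -2.7]
gripper_width: 0.503
```

jog_arm:
  moves:
    - [1,0,0,0.001,0,0,0]
    - [1,0,0,0.0015,0,0,0]
    - [1,0,0,0.002,0,0,0]
    - [1,0,0,0.0025,0,0,0]
    - [1,0,0,0.003,0,0,0]
    - [1,0,0,0.0035,0,0,0]
    - [1,0,0,0.004,0,0,0]
    - [1,0,0,0.0045,0,0,0]
    - [1,0,0,0.005,0,0,0]
    - [1,0,0,0.005,0,0,0]

```text
time_s: 13.98
tcp_pos: [0.5193, -0.204, 0.0648]
ee_rot: [[0.234, -0.972, -0.0], [-0.972, -0.234, 0.0], [-0.0, 0.0, -1.0]]
wrist_force: [-0.4, -0.3, -2.9]
gripper_width: 0.504
```

Still hanging freely, so creep on gently before releasing.

jog_arm:
  moves:
    - [1,0,0,0.0005,0,0,0]
    - [1,0,0,0.001,0,0,0]
    - [1,0,0,0.0015,0,0,0]
    - [1,0,0,0.0015,0,0,0]
    - [1,0,0,0.002,0,0,0]
    - [1,0,0,0.002,0,0,0]
    - [1,0,0,0.002,0,0,0]
    - [1,0,0,0.002,0,0,0]
    - [1,0,0,0.002,0,0,0]
    - [1,0,0,0.002,0,0,0]

```text
time_s: 14.82
tcp_pos: [0.5194, -0.204, 0.063]
ee_rot: [[0.234, -0.972, 0.0], [-0.972, -0.234, 0.0], [0.0, -0.0, -1.0]]
wrist_force: [0.3, 0.0, -3.5]
gripper_width: 0.499
```

```bash
python3 look.py scene s7 150 130 130 110 6;python3 look.py side d7 225 100 130 110 6
```

```text
14.8667 [ 0.5193 -0.204   0.063 ] [[0.234, -0.972, 0.0], [-0.972, -0.234, 0.0], [0.0, -0.0, -1.0]] [-0.4 -0.3 -3. ] 0.502
14.9167 [ 0.5193 -0.204   0.063 ] [[0.234, -0.972, 0.0], [-0.972, -0.234, -0.0], [0.0, -0.0, -1.0]] [-0.9  0.3 -3.9] 0.5
```

View pics/s7.png

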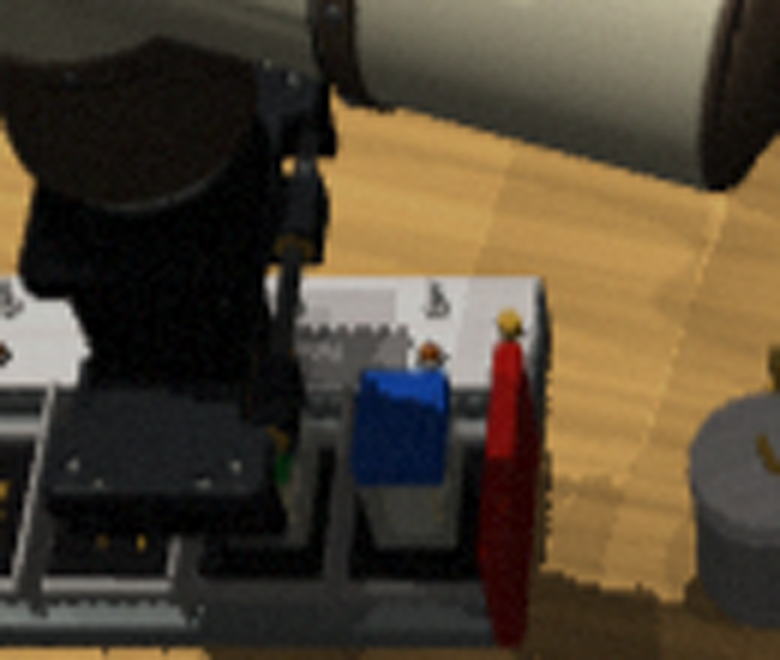

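View pics/d7.png

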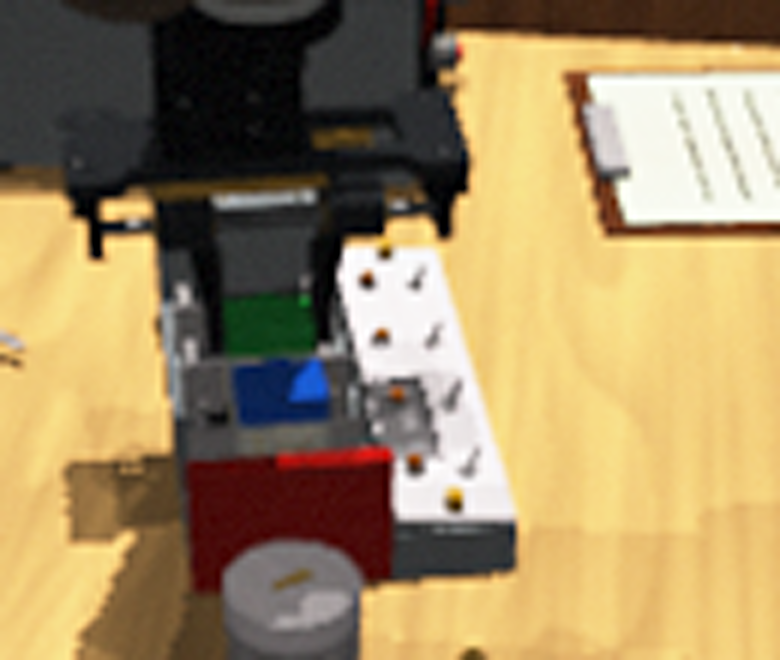

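jog_arm:
  moves:
    - [1,0,0,0.0005,0,0,0]
    - [1,0,0,0.001,0,0,0]
    - [1,0,0,0.001,0,0,0]
    - [1,0,0,0.0015,0,0,0]
    - [1,0,0,0.0015,0,0,0]
    - [1,0,0,0.002,0,0,0]
    - [1,0,0,0.002,0,0,0]
    - [1,0,0,0.002,0,0,0]
    - [1,0,0,0.002,0,0,0]
    - [1,0,0,0.002,0,0,0]

```text
time_s: 15.75
tcp_pos: [0.5195, -0.2041, 0.0615]
ee_rot: [[0.234, -0.972, 0.0], [-0.972, -0.234, -0.0], [0.0, -0.0, -1.0]]
wrist_force: [-2.5, 0.9, 3.5]
gripper_width: 0.503
```

Contact now felt (+3.5 N) at TCP z about 0.062. Release and leave toward white.

jog_arm:
  moves:
    - [-1,0,0,0,0,0,0]
    - [-1,0,0,0,0,0,0]
    - [-1,0,0,0,0,0,0]
    - [-1,0,0,0,0,0,0]
    - [-1,0,0,0,0,0,0]
    - [-1,0,0,0,0,0,0]
    - [-1,0,0,-0.01,0,0,0]
    - [-1,0,0,-0.035,0,0,0]
    - [-1,0,0,-0.07,0,0,0]
    - [-1,0,0,-0.105,0,0,0]

```text
time_s: 16.58
tcp_pos: [0.5187, -0.204, 0.1672]
ee_rot: [[0.234, -0.972, -0.002], [-0.972, -0.234, -0.0], [-0.0, 0.002, -1.0]]
wrist_force: [0.9, 0.4, -0.0]
gripper_width: 0.995
```

jog_arm:
  moves:
    - [-1,-0.015,0,-0.02,0,0,0]
    - [-1,-0.045,0,-0.04,0,0,0.02]
    - [-1,-0.08,0,-0.053,0,0,0.06]
    - [-1,-0.118,0,-0.057,0,0,0.1]
    - [-1,-0.156,0,-0.057,0,0,0.14]
    - [-1,-0.194,0,-0.057,0,0,0.18]
    - [-1,-0.232,0,-0.057,0,0,0.22]
    - [-1,-0.27,0,-0.057,0,0,0.26]
    - [-1,-0.3,0,-0.057,0,0,0.3]
    - [-1,-0.315,0,-0.057,0,0,0.34]

```text
time_s: 17.42
tcp_pos: [0.445, 0.1049, 0.2241]
ee_rot: [[-0.103, -0.995, 0.002], [-0.995, 0.103, 0.001], [-0.001, -0.002, -1.0]]
wrist_force: [0.5, 0.2, -0.3]
gripper_width: 1.0
```

```bash
python3 look.py scene s8 120 130 160 120 5;python3 go.py 0.4755 0.225 0.222 -15.5
```

```text
17.4667 [0.4451 0.1058 0.224 ] [[-0.103, -0.995, 0.002], [-0.995, 0.103, 0.002], [-0.002, -0.002, -1.0]] [ 0.7  0.8 -0.4] 0.998
t 17.47 p [0.4451 0.1058 0.224 ] yaw -5.92 F [ 0.7  0.8 -0.4] w 0.998
shift [-0.1217 -0.018   0.0023] turn [-0.001  0.002  0.167]
```

View pics/s8.png

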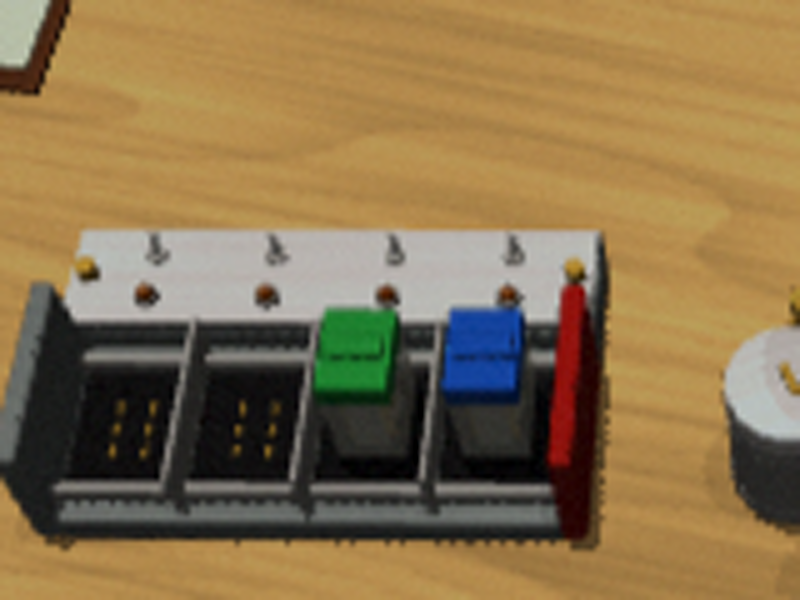

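jog_arm:
  moves:
    - [-1,-0.025,-0.003,0,0,0,0.03]
    - [-1,-0.055,-0.007,0,0,0,0.07]
    - [-1,-0.085,-0.011,0.002,0,0,0.11]
    - [-1,-0.11,-0.015,0.01,0,0,0.15]
    - [-1,-0.122,-0.017,0.025,0,0,0.168]
    - [-1,-0.125,-0.017,0.045,0,0,0.168]
    - [-1,-0.125,-0.017,0.06,0,0,0.168]
    - [-1,-0.125,-0.017,0.07,0,0,0.168]
    - [-1,-0.125,-0.017,0.075,0,0,0.168]
    - [-1,-0.125,-0.017,0.075,0,0,0.168]

```text
time_s: 18.3
tcp_pos: [0.4753, 0.2242, 0.1474]
ee_rot: [[-0.269, -0.963, -0.001], [-0.963, 0.269, -0.001], [0.001, 0.001, -1.0]]
wrist_force: [0.4, -0.5, 0.1]
gripper_width: 0.994
```

```bash
python3 go.py 0.4755 0.225 0.058 -15.5
```

```text
t 18.3 p [0.4753 0.2242 0.1474] yaw -15.6 F [ 0.4 -0.5  0.1] w 0.994
shift [-0.001  -0.      0.0894] turn [ 0.001 -0.001 -0.002]
```

jog_arm:
  moves:
    - [-1,-0.001,0,0.012,0,0,0]
    - [-1,-0.001,0,0.035,0,0,0]
    - [-1,-0.001,0,0.06,0,0,0]
    - [-1,-0.001,0,0.08,0,0,0]
    - [-1,-0.001,0,0.09,0,0,0]
    - [-1,-0.001,0,0.09,0,0,0]
    - [1,-0.001,0,0.09,0,0,0]
    - [1,-0.001,0,0.09,0,0,0]
    - [1,-0.001,0,0.09,0,0,0]
    - [1,-0.001,0,0.09,0,0,0]

```text
time_s: 19.13
tcp_pos: [0.4766, 0.2264, 0.0593]
ee_rot: [[-0.268, -0.963, 0.002], [-0.963, 0.268, 0.002], [-0.002, -0.002, -1.0]]
wrist_force: [-0.7, 0.1, -0.4]
gripper_width: 0.784
```

jog_arm:
  moves:
    - [1,0,0,0,0,0,0]
    - [1,0,0,0,0,0,0]
    - [1,0,0,0,0,0,0]
    - [1,0,0,0,0,0,0]
    - [1,0,0,0,0,0,0]
    - [1,0,0,-0.003,0,0,0]
    - [1,0,0,-0.008,0,0,0]
    - [1,0,0,-0.014,0,0,0]
    - [1,0,0,-0.018,0,0,0]
    - [1,0,0,-0.02,0,0,0]

```text
time_s: 19.97
tcp_pos: [0.4762, 0.2261, 0.0788]
ee_rot: [[-0.269, -0.963, 0.001], [-0.963, 0.269, 0.001], [-0.001, -0.001, -1.0]]
wrist_force: [-0.4, 0.8, -2.7]
gripper_width: 0.506
```

```bash
python3 go.py 0.5336 -0.2624 0.225 13.5
```

```text
t 19.97 p [0.4762 0.2261 0.0788] yaw -15.58 F [-0.4  0.8 -2.7] w 0.506
shift [ 0.4549 -0.1866 -0.1465] turn [-0.001  0.001 -0.508]
```

jog_arm:
  moves:
    - [1,0,0,-0.012,0,0,0]
    - [1,0,0,-0.04,0,0,0]
    - [1,0,0,-0.075,0,0,0]
    - [1,0,0,-0.11,0,0,0]
    - [1,0.012,-0.005,-0.135,0,0,-0.02]
    - [1,0.04,-0.016,-0.146,0,0,-0.06]
    - [1,0.075,-0.031,-0.147,0,0,-0.1]
    - [1,0.11,-0.045,-0.147,0,0,-0.15]
    - [1,0.145,-0.059,-0.147,0,0,-0.2]
    - [1,0.18,-0.074,-0.147,0,0,-0.25]

```text
time_s: 20.8
tcp_pos: [0.4981, 0.031, 0.2253]
ee_rot: [[-0.019, -1.0, 0.0], [-1.0, 0.019, 0.001], [-0.001, -0.0, -1.0]]
wrist_force: [1.8, 0.0, -2.2]
gripper_width: 0.503
```

```bash
python3 go.py 0.5336 -0.2624 0.225 13.5
```

```text
t 20.8 p [0.4981 0.031  0.2253] yaw -1.08 F [ 1.8  0.  -2.2] w 0.503
shift [ 2.927e-01 -4.100e-02  1.000e-04] turn [-0.     0.001 -0.254]
```

jog_arm:
  moves:
    - [1,0.037,-0.005,0,0,0,-0.04]
    - [1,0.076,-0.01,0,0,0,-0.08]
    - [1,0.115,-0.016,0,0,0,-0.12]
    - [1,0.154,-0.021,0,0,0,-0.16]
    - [1,0.193,-0.026,0,0,0,-0.2]
    - [1,0.23,-0.031,0,0,0,-0.24]
    - [1,0.262,-0.036,0,0,0,-0.255]
    - [1,0.285,-0.039,0,0,0,-0.255]
    - [1,0.2945,-0.04,0,0,0,-0.255]
    - [1,0.2945,-0.04,0,0,0,-0.255]

```text
time_s: 21.63
tcp_pos: [0.5318, -0.2646, 0.2242]
ee_rot: [[0.228, -0.974, -0.001], [-0.974, -0.228, 0.0], [-0.001, 0.001, -1.0]]
wrist_force: [0.7, 0.8, -2.1]
gripper_width: 0.504
```

```bash
python3 look.py wrist w9; python3 go.py 0.5336 -0.2624 0.068 13.5
```

```text
21.6833 [ 0.5318 -0.2632  0.2243] [[0.229, -0.973, -0.001], [-0.973, -0.229, 0.001], [-0.001, 0.001, -1.0]] [-0.   0.7 -1.7] 0.502
t 21.68 p [ 0.5318 -0.2632  0.2243] yaw 13.24 F [-0.   0.7 -1.7] w 0.502
shift [-0.0002 -0.0021  0.1563] turn [ 0.001  0.001 -0.005]
```

View pics/w9.png

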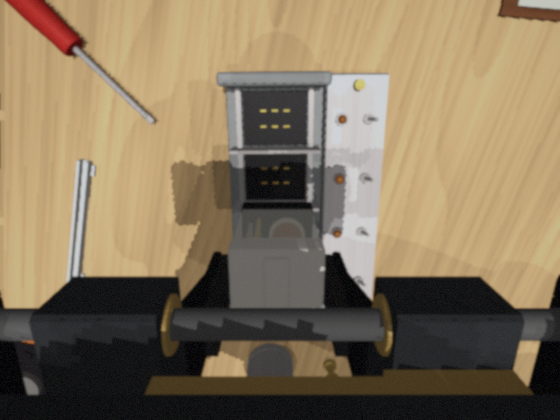

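jog_arm:
  moves:
    - [1,0,-0.001,0.012,0,0,0]
    - [1,0,-0.001,0.035,0,0,0]
    - [1,0,-0.001,0.065,0,0,0]
    - [1,0,-0.001,0.095,0,0,0]
    - [1,0,-0.001,0.12,0,0,0]
    - [1,0,-0.001,0.138,0,0,0]
    - [1,0,-0.001,0.147,0,0,0]
    - [1,0,-0.001,0.152,0,0,0]
    - [1,0,-0.001,0.154,0,0,0]
    - [1,0,-0.001,0.156,0,0,0]

```text
time_s: 22.52
tcp_pos: [0.5343, -0.2624, 0.0701]
ee_rot: [[0.232, -0.973, 0.002], [-0.973, -0.232, -0.001], [0.001, -0.002, -1.0]]
wrist_force: [0.7, -0.5, -1.5]
gripper_width: 0.504
```

jog_arm:
  moves:
    - [1,0,0,0.0005,0,0,0]
    - [1,0,0,0.001,0,0,0]
    - [1,0,0,0.0015,0,0,0]
    - [1,0,0,0.002,0,0,0]
    - [1,0,0,0.0025,0,0,0]
    - [1,0,0,0.003,0,0,0]
    - [1,0,0,0.003,0,0,0]
    - [1,0,0,0.0035,0,0,0]
    - [1,0,0,0.0035,0,0,0]
    - [1,0,0,0.0035,0,0,0]

```text
time_s: 23.35
tcp_pos: [0.5332, -0.2626, 0.0654]
ee_rot: [[0.231, -0.973, -0.0], [-0.973, -0.231, 0.0], [-0.0, 0.0, -1.0]]
wrist_force: [-0.1, -0.4, -2.3]
gripper_width: 0.501
```

jog_arm:
  moves:
    - [1,0,0,0.0005,0,0,0]
    - [1,0,0,0.001,0,0,0]
    - [1,0,0,0.001,0,0,0]
    - [1,0,0,0.0015,0,0,0]
    - [1,0,0,0.0015,0,0,0]
    - [1,0,0,0.0015,0,0,0]
    - [1,0,0,0.002,0,0,0]
    - [1,0,0,0.002,0,0,0]
    - [1,0,0,0.002,0,0,0]
    - [1,0,0,0.002,0,0,0]

```text
time_s: 24.18
tcp_pos: [0.5333, -0.2626, 0.0635]
ee_rot: [[0.231, -0.973, 0.0], [-0.973, -0.231, -0.0], [0.0, -0.0, -1.0]]
wrist_force: [-0.4, -0.3, -2.1]
gripper_width: 0.498
```

jog_arm:
  moves:
    - [1,0,0,0.0005,0,0,0]
    - [1,0,0,0.001,0,0,0]
    - [1,0,0,0.001,0,0,0]
    - [1,0,0,0.001,0,0,0]
    - [1,0,0,0.0015,0,0,0]
    - [1,0,0,0.0015,0,0,0]
    - [1,0,0,0.0015,0,0,0]
    - [1,0,0,0.0015,0,0,0]
    - [1,0,0,0.0015,0,0,0]
    - [1,0,0,0.0015,0,0,0]

```text
time_s: 25.02
tcp_pos: [0.5333, -0.2626, 0.0621]
ee_rot: [[0.231, -0.973, 0.0], [-0.973, -0.231, -0.0], [0.0, -0.0, -1.0]]
wrist_force: [-0.4, -0.6, -0.1]
gripper_width: 0.503
```

Contact: the weight has come off. Release and go to yellow.

jog_arm:
  moves:
    - [-1,0,0,0,0,0,0]
    - [-1,0,0,0,0,0,0]
    - [-1,0,0,0,0,0,0]
    - [-1,0,0,0,0,0,0]
    - [-1,0,0,0,0,0,0]
    - [-1,0,0,0,0,0,0]
    - [-1,0,0,-0.01,0,0,0]
    - [-1,0,0,-0.035,0,0,0]
    - [-1,0,0,-0.07,0,0,0]
    - [-1,0,0,-0.105,0,0,0]

```text
time_s: 25.85
tcp_pos: [0.5326, -0.2625, 0.1682]
ee_rot: [[0.231, -0.973, -0.002], [-0.973, -0.231, 0.0], [-0.001, 0.002, -1.0]]
wrist_force: [0.4, -0.7, -0.4]
gripper_width: 0.995
```

jog_arm:
  moves:
    - [-1,-0.015,0,-0.02,0,0,0]
    - [-1,-0.045,0,-0.04,0,0,0.02]
    - [-1,-0.08,0,-0.053,0,0,0.06]
    - [-1,-0.118,0,-0.057,0,0,0.1]
    - [-1,-0.156,0,-0.057,0,0,0.14]
    - [-1,-0.194,0,-0.057,0,0,0.18]
    - [-1,-0.232,0,-0.057,0,0,0.22]
    - [-1,-0.27,0,-0.057,0,0,0.26]
    - [-1,-0.3,0,-0.057,0,0,0.3]
    - [-1,-0.315,0,-0.057,0,0,0.34]

```text
time_s: 26.68
tcp_pos: [0.4597, 0.0465, 0.2252]
ee_rot: [[-0.106, -0.994, 0.002], [-0.994, 0.106, 0.001], [-0.001, -0.002, -1.0]]
wrist_force: [-0.7, 0.4, 0.3]
gripper_width: 0.996
```

```bash
python3 look.py scene s10 120 130 160 120 5;python3 look.py side d10;python3 go.py 0.4585 0.166 0.15 -15.3
```

```text
26.7333 [0.4598 0.0473 0.2251] [[-0.106, -0.994, 0.002], [-0.994, 0.106, 0.002], [-0.002, -0.002, -1.0]] [-0.2  0.7 -0.2] 0.998
26.7833 [0.4602 0.0458 0.225 ] [[-0.103, -0.995, 0.002], [-0.995, 0.103, 0.001], [-0.001, -0.002, -1.0]] [ 1.2 -0.2  0.2] 1.003
t 26.78 p [0.4602 0.0458 0.225 ] yaw -5.91 F [ 1.2 -0.2  0.2] w 1.003
shift [-0.1193  0.0141  0.0751] turn [-0.001  0.001  0.164]
```

View pics/s10.png

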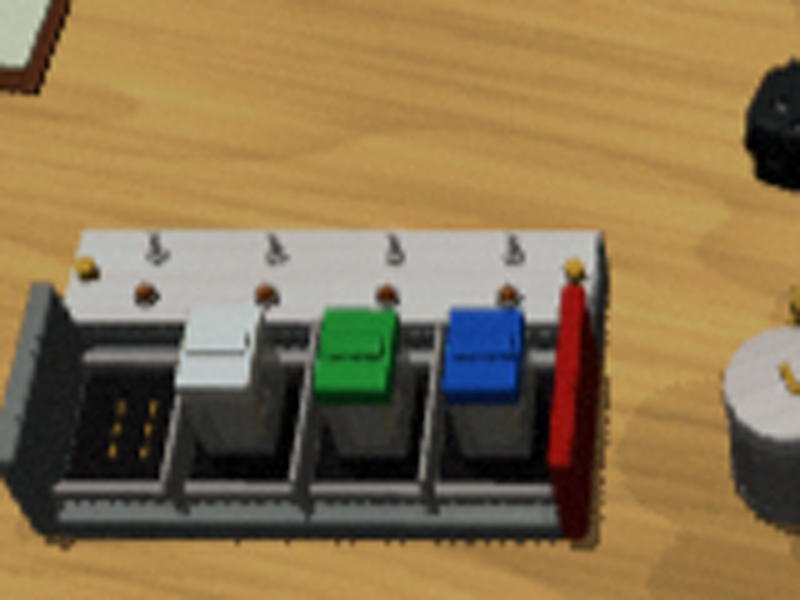

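View pics/d10.png

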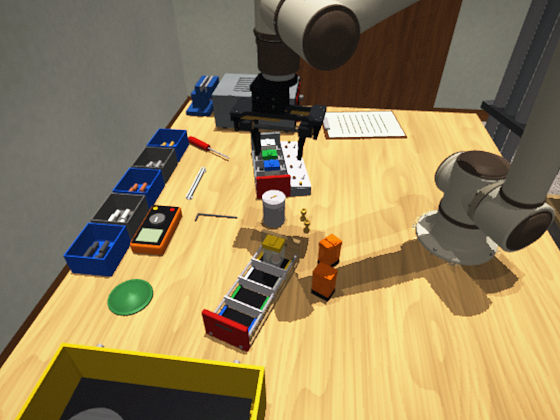

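jog_arm:
  moves:
    - [-1,-0.025,0.003,0,0,0,0.03]
    - [-1,-0.055,0.007,0,0,0,0.07]
    - [-1,-0.085,0.01,0.002,0,0,0.11]
    - [-1,-0.11,0.013,0.01,0,0,0.15]
    - [-1,-0.119,0.0145,0.025,0,0,0.164]
    - [-1,-0.121,0.0145,0.045,0,0,0.164]
    - [-1,-0.121,0.0145,0.06,0,0,0.164]
    - [-1,-0.121,0.0145,0.07,0,0,0.164]
    - [-1,-0.121,0.0145,0.075,0,0,0.164]
    - [-1,-0.121,0.0145,0.075,0,0,0.164]

```text
time_s: 27.62
tcp_pos: [0.4588, 0.1648, 0.1482]
ee_rot: [[-0.268, -0.963, -0.002], [-0.963, 0.268, -0.001], [0.002, 0.001, -1.0]]
wrist_force: [-0.3, -0.0, -0.0]
gripper_width: 1.004
```

```bash
python3 go.py 0.4585 0.166 0.058 -15.3;python3 look.py side d11 200 170 160 120 5;
```

```text
t 27.62 p [0.4588 0.1648 0.1482] yaw -15.56 F [-0.3 -0.  -0. ] w 1.004
shift [-0.0013  0.0006  0.0902] turn [ 0.001 -0.002 -0.005]
27.6667 [0.4594 0.1651 0.1491] [[-0.268, -0.963, -0.0], [-0.963, 0.268, -0.0], [0.0, -0.0, -1.0]] [-0.  -0.4  0.1] 0.998
```

View pics/d11.png

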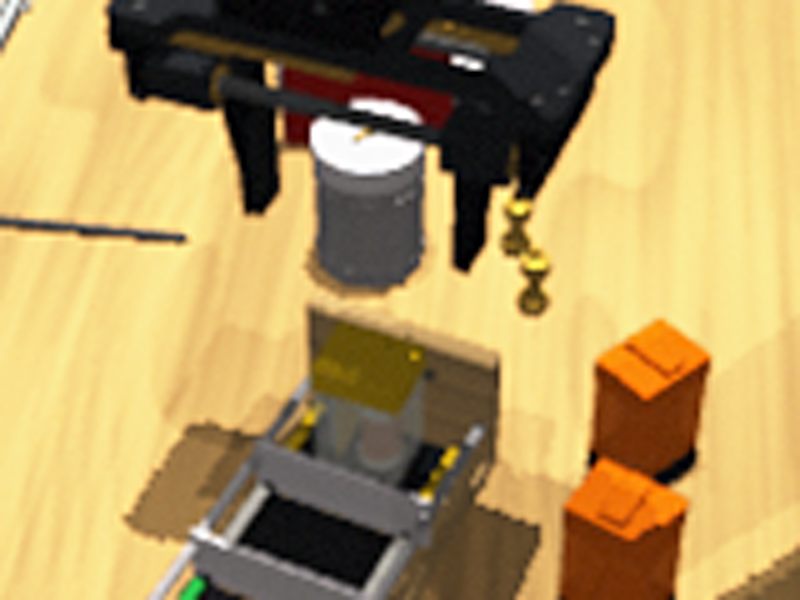

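jog_arm:
  moves:
    - [-1,-0.001,0,0.012,0,0,0]
    - [-1,-0.001,0,0.035,0,0,0]
    - [-1,-0.001,0,0.06,0,0,0]
    - [-1,-0.001,0,0.08,0,0,0]
    - [-1,-0.001,0,0.09,0,0,0]
    - [-1,-0.001,0,0.09,0,0,0]
    - [1,-0.001,0,0.09,0,0,0]
    - [1,-0.001,0,0.09,0,0,0]
    - [1,-0.001,0,0.09,0,0,0]
    - [1,-0.001,0,0.09,0,0,0]

```text
time_s: 28.5
tcp_pos: [0.46, 0.1673, 0.0601]
ee_rot: [[-0.268, -0.964, 0.002], [-0.964, 0.268, 0.002], [-0.002, -0.002, -1.0]]
wrist_force: [0.1, 0.3, 0.3]
gripper_width: 0.781
```

jog_arm:
  moves:
    - [1,0,0,0,0,0,0]
    - [1,0,0,0,0,0,0]
    - [1,0,0,0,0,0,0]
    - [1,0,0,0,0,0,0]
    - [1,0,0,0,0,0,0]
    - [1,0,0,-0.003,0,0,0]
    - [1,0,0,-0.008,0,0,0]
    - [1,0,0,-0.014,0,0,0]
    - [1,0,0,-0.018,0,0,0]
    - [1,0,0,-0.02,0,0,0]

```text
time_s: 29.33
tcp_pos: [0.4597, 0.167, 0.0798]
ee_rot: [[-0.268, -0.964, 0.001], [-0.964, 0.268, 0.001], [-0.001, -0.001, -1.0]]
wrist_force: [-0.3, 0.3, -3.5]
gripper_width: 0.504
```

```bash
python3 go.py 0.5477 -0.3205 0.225 13.5
```

```text
t 29.33 p [0.4597 0.167  0.0798] yaw -15.52 F [-0.3  0.3 -3.5] w 0.504
shift [ 0.446  -0.2154 -0.1455] turn [-0.001  0.001 -0.507]
```

jog_arm:
  moves:
    - [1,0,0,-0.012,0,0,0]
    - [1,0,0,-0.04,0,0,0]
    - [1,0,0,-0.075,0,0,0]
    - [1,0,0,-0.11,0,0,0]
    - [1,0.012,-0.006,-0.135,0,0,-0.02]
    - [1,0.038,-0.018,-0.146,0,0,-0.06]
    - [1,0.072,-0.035,-0.146,0,0,-0.1]
    - [1,0.106,-0.051,-0.146,0,0,-0.15]
    - [1,0.14,-0.067,-0.146,0,0,-0.2]
    - [1,0.174,-0.083,-0.146,0,0,-0.25]

```text
time_s: 30.17
tcp_pos: [0.4922, -0.0247, 0.2252]
ee_rot: [[-0.018, -1.0, 0.0], [-1.0, 0.018, 0.001], [-0.001, -0.0, -1.0]]
wrist_force: [1.1, 0.6, -1.7]
gripper_width: 0.505
```

```bash
python3 go.py 0.5477 -0.3205 0.225 13.5
```

```text
t 30.17 p [ 0.4922 -0.0247  0.2252] yaw -1.03 F [ 1.1  0.6 -1.7] w 0.505
shift [ 2.948e-01 -6.080e-02  1.000e-04] turn [-0.     0.    -0.254]
```

jog_arm:
  moves:
    - [1,0.036,-0.007,0,0,0,-0.04]
    - [1,0.075,-0.015,0,0,0,-0.08]
    - [1,0.114,-0.023,0,0,0,-0.12]
    - [1,0.153,-0.031,0,0,0,-0.16]
    - [1,0.192,-0.039,0,0,0,-0.2]
    - [1,0.23,-0.047,0,0,0,-0.24]
    - [1,0.263,-0.053,0,0,0,-0.255]
    - [1,0.286,-0.058,0,0,0,-0.255]
    - [1,0.2965,-0.06,0,0,0,-0.255]
    - [1,0.2965,-0.06,0,0,0,-0.255]

```text
time_s: 31.0
tcp_pos: [0.546, -0.3228, 0.2237]
ee_rot: [[0.229, -0.973, -0.002], [-0.973, -0.229, 0.0], [-0.001, 0.001, -1.0]]
wrist_force: [0.4, -0.4, -3.1]
gripper_width: 0.501
```

```bash
python3 look.py wrist w12; python3 go.py 0.5477 -0.3205 0.068 13.5
```

```text
31.05 [ 0.5459 -0.3213  0.224 ] [[0.23, -0.973, -0.002], [-0.973, -0.23, 0.001], [-0.001, 0.001, -1.0]] [ 0.   0.6 -2.5] 0.504
t 31.05 p [ 0.5459 -0.3213  0.224 ] yaw 13.3 F [ 0.   0.6 -2.5] w 0.504
shift [-1.00e-04 -2.10e-03  1.56e-01] turn [ 0.001  0.001 -0.004]
```

View pics/w12.png

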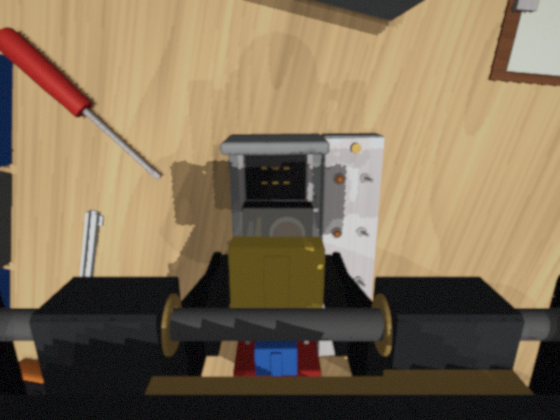

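jog_arm:
  moves:
    - [1,0,-0.001,0.012,0,0,0]
    - [1,0,-0.001,0.035,0,0,0]
    - [1,0,-0.001,0.065,0,0,0]
    - [1,0,-0.001,0.095,0,0,0]
    - [1,0,-0.001,0.12,0,0,0]
    - [1,0,-0.001,0.138,0,0,0]
    - [1,0,-0.001,0.147,0,0,0]
    - [1,0,-0.001,0.152,0,0,0]
    - [1,0,-0.001,0.154,0,0,0]
    - [1,0,-0.001,0.156,0,0,0]

```text
time_s: 31.88
tcp_pos: [0.5485, -0.3205, 0.0703]
ee_rot: [[0.233, -0.973, 0.002], [-0.973, -0.233, -0.001], [0.002, -0.002, -1.0]]
wrist_force: [-0.6, -0.4, -1.9]
gripper_width: 0.504
```

jog_arm:
  moves:
    - [1,0,0,0.0005,0,0,0]
    - [1,0,0,0.001,0,0,0]
    - [1,0,0,0.0015,0,0,0]
    - [1,0,0,0.002,0,0,0]
    - [1,0,0,0.0025,0,0,0]
    - [1,0,0,0.003,0,0,0]
    - [1,0,0,0.003,0,0,0]
    - [1,0,0,0.0035,0,0,0]
    - [1,0,0,0.0035,0,0,0]
    - [1,0,0,0.0035,0,0,0]

```text
time_s: 32.72
tcp_pos: [0.5474, -0.3206, 0.0654]
ee_rot: [[0.232, -0.973, -0.0], [-0.973, -0.232, -0.0], [-0.0, 0.0, -1.0]]
wrist_force: [-0.3, -0.5, -3.3]
gripper_width: 0.508
```

jog_arm:
  moves:
    - [1,0,0,0.0005,0,0,0]
    - [1,0,0,0.0005,0,0,0]
    - [1,0,0,0.001,0,0,0]
    - [1,0,0,0.001,0,0,0]
    - [1,0,0,0.001,0,0,0]
    - [1,0,0,0.0015,0,0,0]
    - [1,0,0,0.0015,0,0,0]
    - [1,0,0,0.0015,0,0,0]
    - [1,0,0,0.0015,0,0,0]
    - [1,0,0,0.0015,0,0,0]

```text
time_s: 33.55
tcp_pos: [0.5474, -0.3206, 0.064]
ee_rot: [[0.232, -0.973, 0.0], [-0.973, -0.232, -0.0], [0.0, -0.0, -1.0]]
wrist_force: [0.1, 0.2, -2.2]
gripper_width: 0.505
```

jog_arm:
  moves:
    - [1,0,0,0.0005,0,0,0]
    - [1,0,0,0.0005,0,0,0]
    - [1,0,0,0.001,0,0,0]
    - [1,0,0,0.001,0,0,0]
    - [1,0,0,0.001,0,0,0]
    - [1,0,0,0.0015,0,0,0]
    - [1,0,0,0.0015,0,0,0]
    - [1,0,0,0.0015,0,0,0]
    - [1,0,0,0.0015,0,0,0]
    - [1,0,0,0.0015,0,0,0]

```text
time_s: 34.38
tcp_pos: [0.5475, -0.3207, 0.0631]
ee_rot: [[0.232, -0.973, 0.0], [-0.973, -0.232, -0.0], [0.0, -0.0, -1.0]]
wrist_force: [-2.8, 0.5, 3.8]
gripper_width: 0.506
```

Contact. Release, lift, and back away to one side to check.

jog_arm:
  moves:
    - [-1,0,0,0,0,0,0]
    - [-1,0,0,0,0,0,0]
    - [-1,0,0,0,0,0,0]
    - [-1,0,0,0,0,0,0]
    - [-1,0,0,0,0,0,0]
    - [-1,0,0,0,0,0,0]
    - [-1,0,0,-0.01,0,0,0]
    - [-1,0,0,-0.035,0,0,0]
    - [-1,0,0,-0.07,0,0,0]
    - [-1,0,0,-0.105,0,0,0]

```text
time_s: 35.22
tcp_pos: [0.5468, -0.3205, 0.1686]
ee_rot: [[0.232, -0.973, -0.002], [-0.973, -0.232, 0.0], [-0.001, 0.002, -1.0]]
wrist_force: [1.7, -0.7, -0.1]
gripper_width: 0.996
```

jog_arm:
  moves:
    - [-1,-0.015,0,-0.02,0,0,0]
    - [-1,-0.045,0,-0.04,0,0,0]
    - [-1,-0.08,0,-0.053,0,0,0]
    - [-1,-0.118,0,-0.07,0,0,0]
    - [-1,-0.15,0,-0.09,0,0,0]
    - [-1,-0.185,0,-0.1,0,0,0]
    - [-1,-0.22,0,-0.1,0,0,0]
    - [-1,-0.24,0,-0.1,0,0,0]
    - [-1,-0.25,0,-0.1,0,0,0]
    - [-1,-0.25,0,-0.1,0,0,0]

```text
time_s: 36.05
tcp_pos: [0.4892, -0.076, 0.2685]
ee_rot: [[0.235, -0.972, 0.002], [-0.972, -0.235, 0.0], [0.0, -0.002, -1.0]]
wrist_force: [-0.4, -0.2, -0.1]
gripper_width: 1.004
```

```bash
python3 look.py wrist w13 170 20 210 200 3;python3 look.py scene s13 110 150 150 110 5;python3 look.py side d13 225 100 130 110 6
```

```text
36.1 [ 0.4895 -0.0769  0.2682] [[0.234, -0.972, 0.001], [-0.972, -0.234, -0.0], [0.0, -0.001, -1.0]] [ 0.7 -0.6  0.6] 1.003
36.15 [ 0.4897 -0.0776  0.2679] [[0.232, -0.973, 0.001], [-0.973, -0.232, -0.0], [0.0, -0.001, -1.0]] [-0.   0.  -0.5] 0.998
36.2 [ 0.4897 -0.078   0.2676] [[0.231, -0.973, 0.0], [-0.973, -0.231, -0.0], [0.0, -0.0, -1.0]] [-0.4 -0.1 -0.4] 0.998
```

View pics/w13.png

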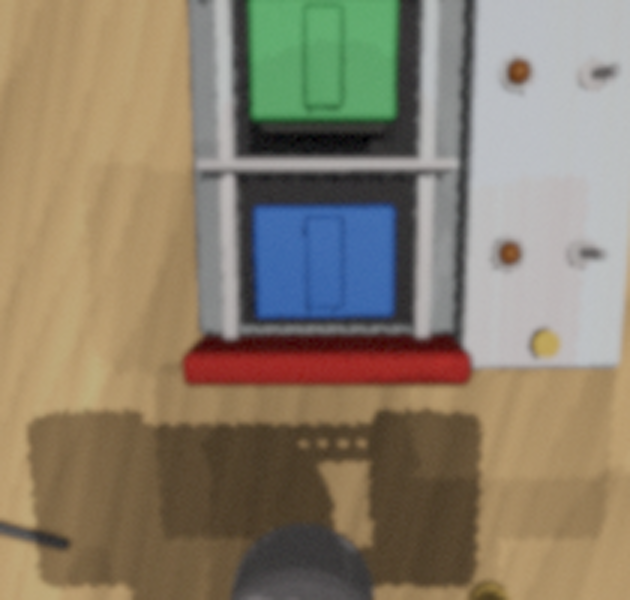

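View pics/s13.png

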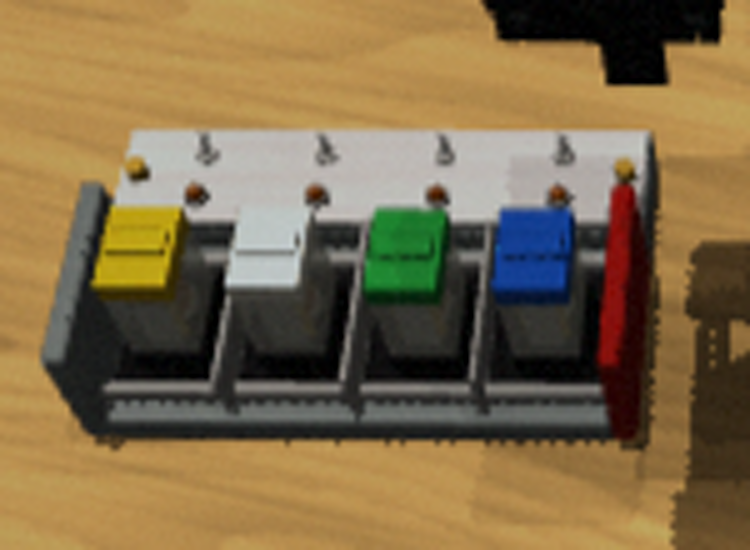

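View pics/d13.png

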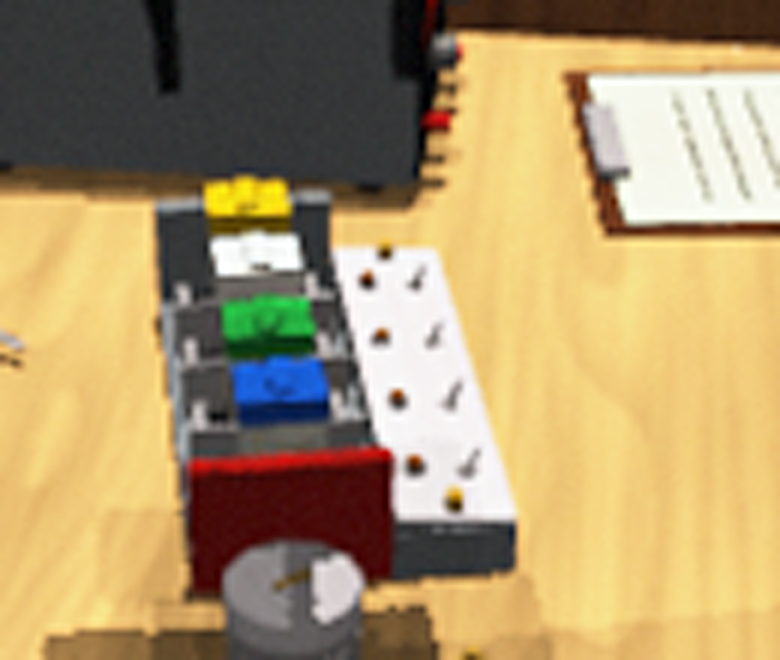

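All four are upright, in the right order. One numeric check of each top's centre and yaw.

```bash
python3 - <<'E'
from h import *
c=pickle.load(open("w13.pkl","rb"));i=cv2.cvtColor(c["frame"],cv2.COLOR_RGB2BGR)
cv2.imwrite("pics/w13f.png",i[:240,180:400])
h=cv2.cvtColor(i,cv2.COLOR_BGR2HSV)
ct=np.array([.5268,-.2330]);a=np.radians(13.55);X=np.array([np.cos(a),np.sin(a)]);Y=np.array([-X[1],X[0]])
for n,lo,hi in [("blue",(105,120,90),(120,255,255)),("green",(50,60,100),(75,255,255)),("yellow",(24,100,120),(34,255,255)),]:
    m=cv2.inRange(h,lo,hi);m[260:]=0;m[:,:200]=0;m[:,350:]=0
    k,l,s,_=cv2.connectedComponentsWithStats(m);j=1+np.argmax(s[1:,4]);r=cv2.minAreaRect(np.argwhere(l==j)[:,::-1].astype(np.float32));B=cv2.boxPoints(r)
    P=np.array([onplane(c,u,.1)[:2] for u in B]);p=P.mean(0)-ct
    e=P[1]-P[0];print(n,s[j],"rack x,y mm",(p@X*1e3).round(1),(p@Y*1e3).round(1),"sides",np.linalg.norm(P[1]-P[0]).round(4),np.linalg.norm(P[2]-P[1]).round(4),"ang",(np.degrees(np.arctan2(e[1],e[0]))-13.55)%90)
E
```

```text
blue [ 254   88   48   39 1808] rack x,y mm 0.2 90.3 sides 0.043 0.034 ang 89.97950365781242
green [ 253   18   50   42 2061] rack x,y mm 0.2 32.2 sides 0.0424 0.0329 ang 89.95686457651848Traceback (most recent call last):
  File "<stdin>", line 8, in <module>
    return _wrapfunc(a, 'argmax', axis=axis, out=out, **kwds)
    return bound(*args, **kwds)
ValueError: attempt to get argmax of an empty sequence
```

View pics/w13f.png

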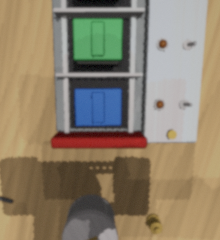

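```bash
python3 - <<'E'
from h import *
S=pickle.load(open("s13.pkl","rb"));s=lambda u,v:(110+u/5-.4,150+v/5-.4)
ct=np.array([.527,-.2322]);a=np.radians(13.55);X=np.array([np.cos(a),np.sin(a)]);Y=np.array([-X[1],X[0]])
for n,p,q in [("y",(105,207),(187,207)),("w",(237,207),(317,207)),("g",(372,208),(450,210)),("b",(500,207),(575,210))]:
    A=onplane(S,s(*p),.1)[:2];B=onplane(S,s(*q),.1)[:2];m=(A+B)/2+.022*X-ct;e=B-A
    print(n,(m@X*1e3).round(1),(m@Y*1e3).round(1),"yaw",np.degrees(np.arctan2(-e[0],e[1])).round(1)-13.55)
E
```

```text
y 3.0 -89.4 yaw 0.34999999999999964
w 2.6 -29.0 yaw 0.34999999999999964
g 3.3 32.8 yaw -1.3500000000000014
b 2.6 91.0 yaw -2.3500000000000014
```

All are within about 3 mm and 3° of their targets, and the gripper is clear. Handing in.

```bash
python3 -c "
from station import *
print(finish_job())"
```

```text
the job is handed in; nothing more can be done
None
```

All four relays are in the test rack in the transit-rack order, and I handed the job in at about 36 s of the 102 s allowed; it reports no verdict. From the red end the bays hold blue, green, white and yellow, none was dropped or tipped, and the arm is clear of everything.

- **Position and yaw:** in the last pictures all four stand upright, each within about 3.5 mm of its bay centre and about 2.5° of square. The wrist and scene cameras agreed to about 3 mm on blue and green. White and yellow were out of the wrist view at the end, so only the scene camera checked them.
- **Height:** I set green, white and yellow down until the wrist force showed floor contact. Blue was released about 2 mm above the floor before I knew the contact height. The relays turned out to sit about 5 mm higher in the transit nests than my first measurement of their tops (0.089 m), which the force readings on placing showed. I did not measure the final heights from two views.

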